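Put the check sources away, secure the case and survey it

TASK

Put every check-source disc lying on the bench flat into a pocket of the source case, one to a pocket; then lay the cover fully home in the recess and turn both turnbuttons fully across it. Then take the survey meter from its dock and hold it still and level, window down, over the middle of the closed cover, about 5 cm above the plate and without touching, for a good three seconds, and put it back in its dock; leave the other things on the bench where they are.

Things in the scene. Friction and masses are not known exactly. Their poses are not given: they have to be found in the camera images.
- case: grey source case fixed to the bench, 110 mm (its x) by 224 mm (its y), rim top at 42 mm; origin at the centre of its underside, z up. In its top is a recess 90 by 172 mm, 8 mm deep, that takes the cover with 3 mm play on each side; in the recess floor is a row of four pockets along y, 38 mm apart. A turnbutton stands on the rim at each end; nothing else rises above the rim
- pocket0 (a point): centre of the floor of pocket 0, at (0, 57, 26) mm in the case's frame. Each pocket is a hole 40 mm (case x) by 34 mm (y), 8 mm deep, in the recess floor; a disc in it lies 2 mm below the recess floor
- pocket1 (a point): centre of the floor of pocket 1, at (0, 19, 26) mm in the case's frame. Each pocket is a hole 40 mm (case x) by 34 mm (y), 8 mm deep, in the recess floor; a disc in it lies 2 mm below the recess floor
- pocket2 (a point): centre of the floor of pocket 2, at (0, -19, 26) mm in the case's frame. Each pocket is a hole 40 mm (case x) by 34 mm (y), 8 mm deep, in the recess floor; a disc in it lies 2 mm below the recess floor
- pocket3 (a point): centre of the floor of pocket 3, at (0, -57, 26) mm in the case's frame. Each pocket is a hole 40 mm (case x) by 34 mm (y), 8 mm deep, in the recess floor; a disc in it lies 2 mm below the recess floor
- case_seat (a point): centre of the recess floor, 34 mm above the case's underside, axes as the case's: the cover's origin comes to rest here
- disc_a_mid (a point): middle of a sealed check-source disc, 25.4 mm across, 6 mm thick, 12 g (this point is 3 mm above its underside), flat on the bench at the start; discs are all one size and any may go in any pocket; pick by the rim. Two to four of the four are present; an absent one reads None
- disc_b_mid (a point): middle of a sealed check-source disc, 25.4 mm across, 6 mm thick, 12 g (this point is 3 mm above its underside), flat on the bench at the start; discs are all one size and any may go in any pocket; pick by the rim. Two to four of the four are present; an absent one reads None
- disc_c_mid (a point): middle of a sealed check-source disc, 25.4 mm across, 6 mm thick, 12 g (this point is 3 mm above its underside), flat on the bench at the start; discs are all one size and any may go in any pocket; pick by the rim. Two to four of the four are present; an absent one reads None
- disc_d_mid (a point): middle of a sealed check-source disc, 25.4 mm across, 6 mm thick, 12 g (this point is 3 mm above its underside), flat on the bench at the start; discs are all one size and any may go in any pocket; pick by the rim. Two to four of the four are present; an absent one reads None
- cover: loose lift-off grey cover plate, 84 (x) by 166 (y) by 8 mm, about 0.35 kg, origin at the centre of its underside, z up; starts flat on the bench. Bridge handle along its middle: bar 12 mm wide (x), 90 mm long (y), underside 22 mm and top 32 mm above the plate's underside, on 12 mm square posts at y = +-39 mm. It fits the recess either way round
- button_left (a joint): angle (rad) of the turnbutton at the case's +y end. 0: arm along the end rim, pointing to the case's +x; pi/2 (stop): arm over the cover, pointing to the case's -y, secured. Grows clockwise seen from above; range -0.4 to 1.57, starts -0.25 to 0.1, clear of the recess; stays where left; turning takes about 0.03 N m
- button_right (a joint): angle (rad) of the turnbutton at the case's -y end. 0: arm pointing to the case's -x; pi/2 (stop): arm over the cover, pointing to the case's +y, secured. Grows clockwise seen from above too; same range, start and stiffness as the left
- button_left_grip (a point): on the left turnbutton's pivot axis, 18 mm above the rim, at y = +99 mm of the case; x along the arm, z up. Thumb fin: 9 mm thick, from 13 mm behind to 21 mm ahead of the pivot, top 28 mm above the rim. Arm below it: 14 mm wide, from 2 to 7 mm above the rim, from 10 mm behind to 41 mm ahead
- button_right_grip (a point): on the right turnbutton's pivot axis, 18 mm above the rim, at y = -99 mm of the case; x along the arm, z up. Thumb fin: 9 mm thick, from 13 mm behind to 21 mm ahead of the pivot, top 28 mm above the rim. Arm below it: 14 mm wide, from 2 to 7 mm above the rim, from 10 mm behind to 41 mm ahead
- meter: hand-held survey meter, about 0.22 kg, in its dock at the start. Origin at the centre of its round window, the underside of its head (62 mm across, 22 mm high, display on top to 28 mm); z up through the head, the window looks along -z. The handle runs from the head along -x to x = -135 mm: a bar 28 mm wide (y), from z = 12 to 34 mm
- meter_grip (a point): place to hold the handle, at x = -62 mm, z = 23 mm of the meter, near its centre of mass; axes as the meter's
- dock_seat (a point): where the meter's origin rests in the dock; its axes then lie along this point's. Dock: fixed grey base 180 by 84 mm, x = -140 to 40, top 6 mm above the bench, at this point. Walls 12 mm high round the head leave 4 mm play; a saddle at x = -105 mm (14 mm long, bed 12 mm above this point, cheeks to 28 mm, 36 mm apart) carries the handle
- lead_ring: lead collimator ring, 58 mm across, 26 mm high, 0.7 kg: a bystander, origin at the centre of its underside. To its left (y > 0.10, x 0.37 to 0.73) the stiff black leads of the tall standing probe arch over the bench, up to 0.46 m high, and the probe stands at x 0.37, y 0.28: keep the arm clear of them, also on the way in from its start
- absorber_set: stack of thin metal absorber plates, 49 by 67 by 14 mm: a bystander, origin at the centre of its underside

How it is judged:
By the outcome, as a careful person would: the job done as asked, in the order asked, and still so for the second after the job is handed in, with the robot touching nothing.
Of disc_a, disc_b, disc_c, disc_d only 2 to 4 are there at a start; the rules pass over those that are not, and their reading is None.
At some moment in a run one of disc_a, disc_b, disc_c, disc_d may be knocked a few centimetres aside while the robot is not near it.
Once in a run the grip may slacken for a moment while it holds something.
It also fails if it takes over 210 s, if anything falls off the work surface, if the arm or the gripper's body presses on something with over 40 N, if the wrist force passes 120 N, or if a joint passes its speed limit or range.

ROBOT

A 6-joint arm with a two-finger parallel gripper is mounted at the origin on the work surface; the furniture and walls round the work are solid. World frame = base frame: x ahead of the robot, y to its left, z up, the work surface at z = 0. Lengths are in m, angles in rad, forces in N, time in s.
With the tool pointing down it reaches from about 0.35 to 0.975 m from the base axis. Payload 17.4 kg.
Tool frame: the origin (TCP) lies midway between the tips of the shut fingers; the grasp point (between the pads) lies 19 mm behind it; z points along the fingers, y is the line along which they close (so a half turn about z gives the same grasp; the last joint's range is limited). The gripper opens to 85 mm and grips with 20 to 120 N. Pads are 22 mm wide; open, the fingers measure 114 mm over their backs; the gripper's body (76 mm by 85 mm) begins 54 mm behind the grasp point. The pads swing forward as they close: fully open they stand 13 mm farther back than shut.
Start: joints at [-1.382, 0.116, 1.442, -0, 1.584, -0.038], TCP at [0.152, -0.658, 0.231] pointing down, gripper open.
Joint ranges: [-2.83, 2.83], [-0.83, 2.19], [0.07, 2.5], [-1.14, 4.28], [0.01, 3], [-2.97, 2.97]. Speed limits (rad/s): [1.89, 1.89, 2.22, 3.14, 3.14, 3.14].

INTERFACE

Orientations are given as a unit quaternion [x, y, z, w].
In Python, from rig import manip gives the robot as it stands.
- The arm moves only by the tool carry_out, never from a script. Its argument "moves" is a list of rows, each an object with "dr": the turn, a rotation vector about the tool's x, y, z in rad, a list of three; "linear": the shift along the tool's x, y, z in cm, a list of three; "grip": the closure, from 0 (fully open) to 1 (shut). In form: [{"dr": [rx, ry, rz], "linear": [tx, ty, tz], "grip": grip}, ...]. A call has 1 to 12 rows; each row is the pose to reach, as a shift and turn from the pose commanded when the call began, along the tool's axes at that moment; what a row does not reach only later rows make up. A row lasts 1/12 s, in which the tool goes at most 41.7 mm and 7.16 degrees, less where a joint would pass 70% of its speed; a pose out of reach is approached as far as the arm can. A call with a gripper value outside its range is refused whole. The fingers move at their own pace and stop on an object; the grip force is fixed at half the most. Time passes only in rows, so rows that repeat a pose let the fingers close. It gives the time, the measured TCP pose, the force, the opening and the grip force at its end, in the units of the state.
- manip.get_obs(): the state, without advancing time (a new reading comes with each control period).
- manip.camera(name): name is "scene" or "top" or "wrist"; returns a dict with "pixels" (480x640x3 uint8, blue, green, red), "range_z" (480x640 float32, m along the optical axis (not along the pixel's ray), 0 where there is no reading), "K" (3x3 intrinsics, pixels), "distortion" ([k1, k2, p1, p2, k3] as OpenCV has them; the pictures are not rectified), "world_to_cam" (4x4, takes a point from world to camera coordinates). Camera axes: x right, y up, looking along -z (the intrinsics and any distortion apply to the point x, -y, -z); pixel columns grow to the right and rows downward; lengths in m; the calibration is good to about 2 mm. A picture is of the moment at which its call begins.
- manip.close_job(): hands the job in; it is judged then, once.
Trained networks look in a picture, given as the dict that the camera call returned (one of the last four; its "shot" number tells which), for a name from the list of things; names that differ only in an ending like _2 or _b are one class to them, and where a whole thing is asked for, a point or a joint stands for the part that bears it (a point fixed in the world has none). Each returns a list of dicts, best first, with "conf" (0 to 1); they miss things now and then, are a little off and sometimes report something else, mostly with a low value. They report only what shows in the picture. A call takes as long as a camera call.
- manip.silhouettes(picture, label): "region" (480x640 bool, what is visible of it) and "position" ([column, row] in pixels, amid what is visible of it).
- manip.landmark_of(picture, label): "position" ([column, row] in pixels: a listed point, or the origin of a listed thing).
The state is a dict: "time_s": time; "q": joint angles; "joint_velocities": joint speeds; "effort": joint torques, N m; "eef_pos": TCP position; "orientation": TCP orientation; "contact_force": force on the tool from outside, world axes, zero at the start; "wrist_torque": the same for the moment, N m; "width": finger opening in m; "finger_force": force on a finger pad.
Only numpy, scipy, OpenCV 4.12 (cv2) and the standard library are available. Lean on these libraries where they do the work, as an engineer would, in place of code of your own. Each camera call takes 0.05 s, during which the arm holds its last target. There are 200 camera calls.

## Working session

There is one attempt and no reset: what is moved stays moved. The work goes in short steps, Python scripts to look and compute and a tool call to move; the robot and the scene stay as the last step left them, time stands still between calls to the robot, and variables do not carry over. Pictures are saved under pics/ and viewed, at most 18 in all, crops included, and the job is handed in when it is done.

Besides the shell and the picture viewer there is one more tool, called after "Call:" by a JSON object that holds its "method" and its "body". carry_out: Moves the arm, as the interface text tells. Its arguments: {"type":"object","properties":{"moves":{"type":"array","items":{"type":"object","properties":{"dr":{"type":"array","items":{"type":"number"}},"linear":{"type":"array","items":{"type":"number"}},"grip":{"type":"number"}}}}},"required":["moves"]}

```bash
mkdir -p pics; ls; cat > h.py <<'E'
import numpy as np, cv2
from rig import manip
from scipy.spatial.transform import Rotation as R
def cam(n): return manip.camera(n)
def ray(c,px):
    K=np.array(c["K"],float);d=np.array(c["distortion"],float)
    u=cv2.undistortPoints(np.array([[px]],float),K,d)[0,0]
    return np.array([u[0],-u[1],-1.0])
def at_z(c,px,z):
    T=np.linalg.inv(np.array(c["world_to_cam"]));r=T[:3,:3]@ray(c,px);o=T[:3,3]
    return o+r*(z-o[2])/r[2]
def at_depth(c,px):
    T=np.linalg.inv(np.array(c["world_to_cam"]));u,v=int(round(px[0])),int(round(px[1]))
    w=c["range_z"][max(v-1,0):v+2,max(u-1,0):u+2];w=w[w>0]
    if not len(w):return None
    return T[:3,:3]@(ray(c,px)*np.median(w))+T[:3,3]
def cloud(c,mask):
    K=np.array(c["K"],float);d=np.array(c["distortion"],float);T=np.linalg.inv(np.array(c["world_to_cam"]))
    v,u=np.nonzero(mask&(c["range_z"]>0));z=c["range_z"][v,u]
    p=cv2.undistortPoints(np.stack([u,v],1).astype(float)[:,None],K,d)[:,0]
    P=np.stack([p[:,0]*z,-p[:,1]*z,-z],1)
    return P@T[:3,:3].T+T[:3,3]
def rel(pos,yaw=None):
    """tool-frame shift in cm to world TCP pos (from measured pose)"""
    o=manip.get_obs();Rm=R.from_quat(o["orientation"])
    return np.round(Rm.inv().apply(np.array(pos)-o["eef_pos"])*100,2)
E
cat > a.py <<'E'
from h import *
o=manip.get_obs();print(o["time_s"],o["eef_pos"],R.from_quat(o["orientation"]).as_matrix().round(3).tolist(),o["width"])
for n in ["top","scene"]:
    c=cam(n);cv2.imwrite(f"pics/{n}0.png",c["pixels"])
    for l in ["case","case_seat","pocket0","pocket3","disc_a_mid","cover","button_left_grip","button_right_grip","meter","meter_grip","dock_seat","lead_ring","absorber_set"]:
        for r in manip.landmark_of(c,l)[:5]:
            if r["conf"]>.25: print(n,l,round(r["conf"],2),np.round(r["position"]),np.round(at_depth(c,r["position"]),3))
E
python3 a.py
```

```text
pics
0.0 [ 0.1517262 -0.6575114  0.2305283] [[0.974, 0.225, -0.0], [0.225, -0.974, 0.001], [0.0, -0.001, -1.0]] 0.08556984782272845
top case 0.97 [316. 226.] [ 0.597 -0.14   0.027]
top case_seat 0.91 [312. 225.] [ 0.599 -0.131  0.025]
top pocket0 0.96 [308. 221.] [ 0.609 -0.124  0.026]
top pocket0 0.78 [293. 222.] [ 0.606 -0.09   0.025]
top pocket0 0.75 [324. 228.] [ 0.591 -0.159  0.026]
top pocket0 0.56 [342. 229.] [ 0.588 -0.198  0.027]
top pocket3 0.96 [308. 221.] [ 0.609 -0.124  0.026]
top pocket3 0.78 [293. 222.] [ 0.606 -0.09   0.025]
top pocket3 0.75 [324. 228.] [ 0.591 -0.159  0.026]
top pocket3 0.56 [342. 229.] [ 0.588 -0.198  0.027]
top disc_a_mid 0.61 [258. 301.] [ 0.435 -0.006  0.005]
top cover 0.93 [420. 308.] [ 0.411 -0.364  0.03 ]
top cover 0.65 [255. 301.] [0.435 0.    0.003]
top cover 0.36 [268. 220.] [ 0.606 -0.04   0.069]
top button_left_grip 0.5 [270. 218.] [ 0.611 -0.043  0.066]
top button_right_grip 0.64 [360. 231.] [ 0.579 -0.236  0.068]
top meter 0.92 [400. 243.] [ 0.554 -0.325  0.033]
top dock_seat 0.84 [402. 244.] [ 0.55  -0.33   0.034]
top lead_ring 0.66 [2
[... 598 characters left out ...]
 [ 0.589 -0.198  0.028]
scene disc_a_mid 0.6 [288. 231.] [ 0.606 -0.142  0.034]
scene disc_a_mid 0.56 [288. 331.] [0.434 0.001 0.005]
scene disc_a_mid 0.51 [329. 203.] [ 0.583 -0.236  0.07 ]
scene cover 0.27 [331. 206.] [ 0.576 -0.234  0.069]
scene button_left_grip 0.57 [246. 246.] [ 0.606 -0.037  0.067]
scene button_right_grip 0.55 [328. 205.] [ 0.584 -0.233  0.065]
scene button_right_grip 0.41 [371. 209.] [0.221 0.035 0.526]
scene meter 0.72 [374. 209.] [0.217 0.035 0.529]
scene dock_seat 0.79 [372. 212.] [0.217 0.037 0.526]
scene lead_ring 0.77 [218. 320.] [0.528 0.091 0.026]
scene absorber_set 0.85 [241. 356.] [0.444 0.101 0.014]
scene absorber_set 0.35 [268. 248.] [ 0.602 -0.085  0.026]
```

```bash
python3 - <<'E'
import cv2
a=cv2.imread("pics/top0.png");cv2.imwrite("pics/top0c.png",cv2.resize(a[180:360,180:460],None,fx=2.85,fy=2.85,interpolation=cv2.INTER_CUBIC))
E
```

```text
(no output)
```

View pics/top0c.png

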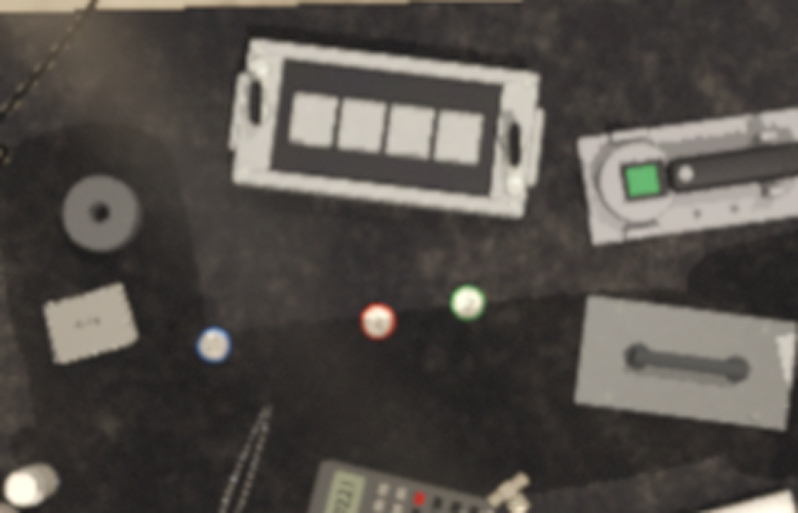

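View pics/scene0.png

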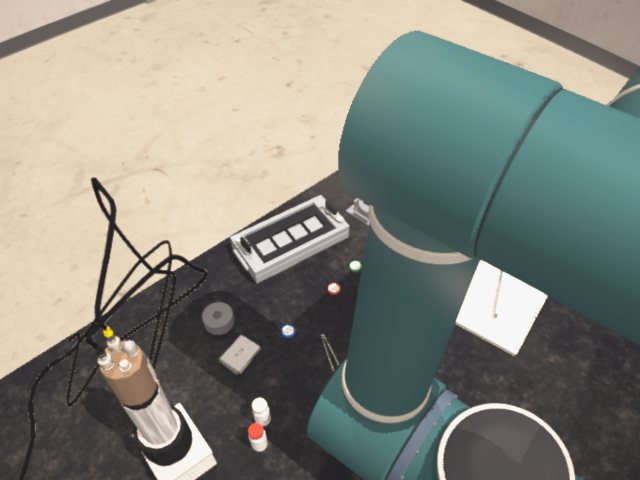

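The top view shows three discs: blue (255,301), red (313,293) and green (344,286). The case is centred near (316,225), the meter head near (405,243) and the cover near (420,308). The scene view agrees.

```bash
cat > b.py <<'E'
from h import *
c=cam("top")
for r in manip.silhouettes(c,"disc_a_mid"):
    print("disc",round(r["conf"],2),np.round(r["position"]),at_z(c,r["position"],.006).round(4))
for r in manip.landmark_of(c,"meter_grip")[:2]: print(r["conf"],r["position"])
for l in ["case","cover","meter"]:
    r=manip.silhouettes(c,l)[0]; P=cloud(c,r["region"])
    print(l,r["conf"],P.min(0).round(3),P.max(0).round(3))
    cs=cv2.findContours(r["region"].astype(np.uint8),0,2)[0];m=max(cs,key=cv2.contourArea)
    zz={"case":.042,"cover":.008,"meter":.03}[l]
    Q=np.array([at_z(c,p,zz)[:2] for p in m[:,0].astype(float)],np.float32)
    print(cv2.minAreaRect(Q), (Q.max(0)+Q.min(0))/2)
r=manip.silhouettes(c,"case")[0]
E
python3 b.py
```

```text
disc 0.6 [252. 302.] [0.4333 0.0062 0.006 ]
0.59 [430.7, 233.4]Traceback (most recent call last):
  File "b.py", line 7, in <module>
    r=manip.silhouettes(c,l)[0]; P=cloud(c,r["region"])
      ~~~~~~~~~~~~~~~~~~~~~~^^^
IndexError: list index out of range
```

Call:
{"method": "carry_out", "body": {"moves": [{"dr": [0,0,-0.12],"linear": [0,0,-2],"grip": 0},{"dr": [0,0,-0.24],"linear": [0,0,-5],"grip": 0},{"dr": [0,0,-0.36],"linear": [0,0,-8],"grip": 0},{"dr": [0,0,-0.48],"linear": [0,0,-10],"grip": 0},{"dr": [0,0,-0.6],"linear": [0,0,-10],"grip": 0},{"dr": [0,0,-0.72],"linear": [0,0,-10],"grip": 0},{"dr": [0,0,-0.84],"linear": [0,0,-10],"grip": 0},{"dr": [0,0,-0.96],"linear": [0,0,-10],"grip": 0},{"dr": [0,0,-1.08],"linear": [0,0,-10],"grip": 0},{"dr": [0,0,-1.18],"linear": [0,0,-10],"grip": 0}]}}

```text
time_s: 2.43
eef_pos: [0.1518, -0.6577, 0.3313]
orientation: [0.761, 0.649, 0.0, 0.0]
contact_force: [0.3, 1.0, 0.1]
width: 0.0854
finger_force: 0.0
```

Call:
{"method": "carry_out", "body": {"moves": [{"dr": [0,0,0],"linear": [3.5,1.3,0],"grip": 0},{"dr": [0,0,0],"linear": [7.2,2.7,0],"grip": 0},{"dr": [0,0,0],"linear": [11,4.1,0],"grip": 0},{"dr": [0,0,0],"linear": [14.6,5.5,0],"grip": 0},{"dr": [0,0,0],"linear": [18.3,6.8,0],"grip": 0},{"dr": [0,0,0],"linear": [22,8.2,0],"grip": 0},{"dr": [0,0,0],"linear": [25.6,9.6,0],"grip": 0},{"dr": [0,0,0],"linear": [29.3,11,0],"grip": 0},{"dr": [0,0,0],"linear": [33,12.3,0],"grip": 0},{"dr": [0,0,0],"linear": [36.6,13.7,0],"grip": 0},{"dr": [0,0,0],"linear": [40,15,0],"grip": 0},{"dr": [0,0,0],"linear": [43,16,0],"grip": 0}]}}

```text
time_s: 3.43
eef_pos: [0.3805, -0.2575, 0.3316]
orientation: [0.762, 0.647, 0.0, 0.0]
contact_force: [0.1, -0.3, -0.1]
width: 0.0855
finger_force: 0.0
```

Call:
{"method": "carry_out", "body": {"moves": [{"dr": [0,0,0],"linear": [3.5,1.3,0],"grip": 0},{"dr": [0,0,0],"linear": [7.2,2.7,0],"grip": 0},{"dr": [0,0,0],"linear": [11,4.1,0],"grip": 0},{"dr": [0,0,0],"linear": [14,5.2,0],"grip": 0},{"dr": [0,0,0],"linear": [14,5.2,0],"grip": 0},{"dr": [0,0,0],"linear": [14,5.2,0],"grip": 0}]}}

```text
time_s: 3.93
eef_pos: [0.4545, -0.1287, 0.3313]
orientation: [0.762, 0.648, -0.0, -0.0]
contact_force: [0.5, -0.4, -1.4]
width: 0.0857
finger_force: 0.0
```

```bash
cat > look.py <<'E'
import sys
from h import *
o=manip.get_obs();print(o["time_s"],o["eef_pos"],o["q"],o["orientation"])
c=cam("wrist");cv2.imwrite("pics/%s.png"%sys.argv[1],c["pixels"])
W=np.linalg.inv(c["world_to_cam"]);print(W.round(3).tolist())
Z={"disc_a_mid":.006,"pocket0":.026,"case_seat":.034,"button_left_grip":.07,"cover":.032,"meter_grip":.04}
for l in sys.argv[2:]:
    for r in manip.landmark_of(c,l)[:5]:
        if r["conf"]>.25: print(l,round(r["conf"],2),np.round(r["position"]),np.round(at_depth(c,r["position"]),4), at_z(c,r["position"],Z.get(l,.0)).round(4))
E
python3 look.py w1 disc_a_mid pocket0 case_seat button_left_grip cover
```

```text
3.9333 [ 0.45445757 -0.12866383  0.33129112] [-3.29876494e-01 -3.36970170e-01  1.69800967e+00 -5.60366095e-05
  1.78066076e+00 -1.69075942e-01] [ 7.61616701e-01  6.48027775e-01 -5.10341951e-05 -3.22642794e-05]
[[0.987, 0.153, 0.045, 0.467], [-0.159, 0.949, 0.273, -0.059], [-0.001, -0.277, 0.961, 0.473], [0.0, 0.0, 0.0, 1.0]]
disc_a_mid 0.65 [288.  96.] [ 0.4323 -0.0024  0.0043] [ 0.4324 -0.0027  0.006 ]
pocket0 0.97 [432. 199.] [ 0.5953 -0.1579  0.0253] [ 0.5952 -0.1578  0.026 ]
pocket0 0.68 [429. 230.] [ 0.5881 -0.1986  0.0253] [ 0.5879 -0.1984  0.026 ]
pocket0 0.64 [434. 166.] [ 0.6    -0.1163  0.0255] [ 0.5998 -0.1162  0.026 ]
pocket0 0.42 [446. 100.] [ 0.607  -0.0408  0.0692] [ 0.622  -0.0388  0.026 ]
case_seat 0.92 [436. 184.] [ 0.599  -0.1373  0.0324] [ 0.5985 -0.137   0.034 ]
button_left_grip 0.92 [449.  99.] [ 0.61   -0.0404  0.0689] [ 0.6097 -0.0405  0.07  ]
cover 0.67 [319. 350.] [ 0.4154 -0.3506  0.0313] [ 0.4155 -0.3501  0.032 ]
cover 0.47 [420. 362.] [ 0.5568 -0.3904  0.0394] [ 0.5584 -0.396   0.032 ]
```

View pics/w1.png

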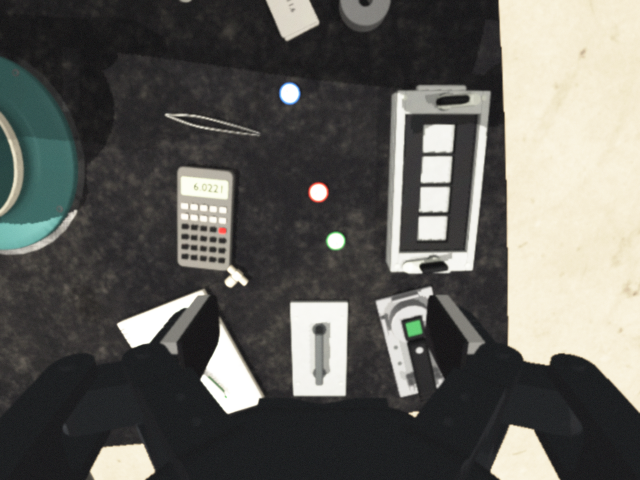

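The wrist view shows the blue disc at (290,93), red at (318,192) and green at (336,241). The pockets run along (435,138–228), the turnbuttons are at (453,99) and (432,266), the cover handle at (320,352), and the meter display at (414,327).

```bash
cat > seg.py <<'E'
from h import *
def blobs(c,th=150,zmin=-.01,zmax=.06,amin=60,amax=4000,box=None):
    g=c["pixels"].min(2)
    n,l,s,ce=cv2.connectedComponentsWithStats((g>th).astype(np.uint8))
    for i in range(1,n):
        if amin<s[i,4]<amax: yield s[i],ce[i],l==i
def sat_discs(c):
    # ring colours: saturated pixels, fill hull
    hsv=cv2.cvtColor(c["pixels"],cv2.COLOR_BGR2HSV)
    m=((hsv[...,1]>110)&(hsv[...,2]>90)).astype(np.uint8)
    m=cv2.morphologyEx(m,cv2.MORPH_CLOSE,np.ones((3,3)))
    out=[]
    for k in cv2.findContours(m,0,2)[0]:
        (u,v),r=cv2.minEnclosingCircle(k)
        p=at_z(c,(u,v),.006);d=abs(ray(c,(u,v))[2])
        f=c["K"][0][0];W=np.linalg.inv(c["world_to_cam"]);dist=np.linalg.norm(W[:3,3]-p)
        R_=r*dist/f
        if .009<R_<.017: out.append((hsv[int(v),int(u)].tolist(),[round(u),round(v)],round(R_*2000,1),p.round(4)))
    return out
E
python3 - <<'E'
from seg import *
c=cam("wrist")
for d in sat_discs(c): print("disc",d)
for s,ce,m in blobs(c,130,amin=300,amax=1500):
    print(s,ce.round(1),at_z(c,ce,.026).round(4),at_depth(c,ce).round(4))
for l in ["case","cover","meter","button_left_grip"]:
    for r in manip.silhouettes(c,l)[:2]:
        P=cloud(c,r["region"]);print(l,r["conf"],r["region"].sum(),np.median(P,0).round(4),P[:,2].max().round(3))
        m=max(cv2.findContours(r["region"].astype(np.uint8),0,2)[0],key=cv2.contourArea)
        zz={"case":.042,"cover":.008,"meter":.03}.get(l,.07)
        Q=np.array([at_z(c,p,zz)[:2] for p in m[:,0].astype(float)],np.float32);print(cv2.minAreaRect(Q))
        if l=="cover":
            H=P[P[:,2]>.027]
            if len(H): print("bar",len(H),cv2.minAreaRect(H[:,:2].astype(np.float32)),H.mean(0))
# fins
P=cloud(c,np.ones((480,640),bool));m=(P[:,2]>.06)&(P[:,2]<.08)&(P[:,0]>.52)&(P[:,0]<.68)
for k,q in [("L",P[m&(P[:,1]>-.1)&(P[:,1]<.02)]),("R",P[m&(P[:,1]<-.18)&(P[:,1]>-.27)])]: print(k,len(q),cv2.minAreaRect(q[:,:2].astype(np.float32)),q[:,2].max())
E
```

```text
disc ([66, 129, 205], [415, 326], np.float64(30.0), array([ 0.5594, -0.3533,  0.006 ]))
disc ([0, 0, 255], [333, 235], np.float64(21.6), array([ 0.4597, -0.1928,  0.006 ]))
disc ([30, 1, 255], [318, 190], np.float64(28.7), array([ 0.45  , -0.1281,  0.006 ]))
disc ([0, 0, 255], [289, 91], np.float64(31.0), array([0.4344, 0.0005, 0.006 ]))
[ 267    0   51   38 1325] [292.4  15.2] [0.4551 0.0784 0.026 ] [0.4548 0.0822 0.0138]
[  0 115  23 100 735] [ 12.9 168.2] [ 0.058  -0.0273  0.026 ] [ 0.0785 -0.029   0.0484]
[423 122  32  28 840] [438.2 135.5] [ 0.6081 -0.0825  0.026 ] [ 0.6083 -0.0825  0.0253]
[421 153  31  28 809] [436.3 166.2] [ 0.6026 -0.1195  0.026 ] [ 0.6029 -0.1197  0.0249]
[420 184  30  26 738] [434.5 196.3] [ 0.5972 -0.1574  0.026 ] [ 0.5974 -0.1576  0.0254]
[418 213  30  25 685] [432.6 225.2] [ 0.5916 -0.1955  0.026 ] [ 0.592  -0.1958  0.0248]
[377 285  58  33 569] [402.4 298.9] [ 0.5414 -0.295   0.026 ] [ 0.5443 -0.304   0.0087]
case 0.93 17146 [ 0.5992 -0.1286  0.0337] 0.071
((0.5953741073608398, -0.13674145936965942), (0.23116593062877655, 0.11696958541870117), 81.54306
[... 206 characters left out ...]
407959), (0.08930926024913788, 0.011708555743098259), 80.6541748046875) [ 0.41310686 -0.36535224  0.03082587]
meter 0.8 2457 [ 0.5545 -0.3522  0.0334] 0.355
((0.5507628321647644, -0.3826529383659363), (0.05425823852419853, 0.1819770485162735), 3.665876865386963)
button_left_grip 0.69 549 [ 0.6206 -0.043   0.0583] 0.071
((0.6193638443946838, -0.044588711112737656), (0.015562066808342934, 0.04874350130558014), 81.69844818115234)
L 265 ((0.6164762377738953, -0.04133881628513336), (0.009454973042011261, 0.03220908343791962), 87.36136627197266) 0.07125885826518541
R 223 ((0.5800109505653381, -0.23591238260269165), (0.008425312116742134, 0.03350234031677246), 88.64366149902344) 0.07020742603973978
```

```bash
cat >> seg.py <<'E'
def disc_at(c,px,w=18,th=110):
    u,v=map(int,px);g=c["pixels"][v-w:v+w+1,u-w:u+w+1].max(2)
    n,l,s,ce=cv2.connectedComponentsWithStats((g>th).astype(np.uint8))
    i=max(range(1,n),key=lambda i:s[i,4])
    k=cv2.findContours((l==i).astype(np.uint8),0,2)[0];k=max(k,key=cv2.contourArea);h=cv2.convexHull(k)
    M=cv2.moments(h);p=(u-w+M["m10"]/M["m00"],v-w+M["m01"]/M["m00"])
    q=[at_z(c,(u-w+a[0][0],v-w+a[0][1]),.006)[:2] for a in h]
    q=np.array(q);return at_z(c,p,.006).round(4),np.ptp(q,axis=0).round(4)
E
python3 - <<'E'
from seg import *
c=cam("wrist")
for p in [(290,93),(318,192),(336,241)]: print(disc_at(c,p))
for l in ["disc_a_mid","disc_b_mid"]:
  for r in manip.landmark_of(c,l): print(r["conf"],at_z(c,r["position"],.003).round(4))
print(rel([.452,-.131,.15]),rel([.463,-.197,.15]))
E
```

```text
(array([0.4348, 0.0005, 0.006 ]), array([0.0263, 0.0274]))
(array([ 0.4499, -0.1281,  0.006 ]), array([0.0276, 0.0281]))
(array([ 0.4628, -0.1987,  0.006 ]), array([0.027, 0.027]))
0.83 [ 0.4383 -0.0014  0.003 ]
0.48 [0.5396 0.0829 0.003 ]
[-0.13 -0.18 18.13] [-6.46  1.99 18.13]
```

Call:
{"method": "carry_out", "body": {"moves": [{"dr": [0,0,-0.015],"linear": [0,-0.45,4],"grip": 0},{"dr": [0,0,-0.015],"linear": [0,-0.45,8],"grip": 0.2},{"dr": [0,0,-0.015],"linear": [0,-0.45,12],"grip": 0.3},{"dr": [0,0,-0.015],"linear": [0,-0.45,16],"grip": 0.3},{"dr": [0,0,-0.015],"linear": [0,-0.45,20],"grip": 0.3},{"dr": [0,0,-0.015],"linear": [0,-0.45,24],"grip": 0.3},{"dr": [0,0,-0.015],"linear": [0,-0.45,28],"grip": 0.3},{"dr": [0,0,-0.015],"linear": [0,-0.45,31],"grip": 0.3},{"dr": [0,0,-0.015],"linear": [0,-0.45,32.2],"grip": 0.3},{"dr": [0,0,-0.015],"linear": [0,-0.45,32.4],"grip": 0.3},{"dr": [0,0,-0.015],"linear": [0,-0.45,32.4],"grip": 0.3},{"dr": [0,0,-0.015],"linear": [0,-0.45,32.4],"grip": 0.3}]}}

```text
time_s: 5.63
eef_pos: [0.4507, -0.1296, 0.0094]
orientation: [0.758, 0.653, 0.001, 0.001]
contact_force: [-0.0, -0.3, -0.0]
width: 0.06
finger_force: 0.0
```

```bash
python3 look.py w2 disc_a_mid
```

```text
5.6333 [ 0.45071753 -0.12963256  0.0094192 ] [-3.34459753e-01 -1.90026983e-01  2.11216175e+00  9.98836980e-06
  1.21692959e+00 -1.85534762e-01] [7.57752164e-01 6.52541232e-01 6.38099449e-04 1.09129052e-03]
[[0.989, 0.142, 0.039, 0.462], [-0.148, 0.95, 0.275, -0.06], [0.002, -0.277, 0.961, 0.151], [0.0, 0.0, 0.0, 1.0]]
```

View pics/w2.png

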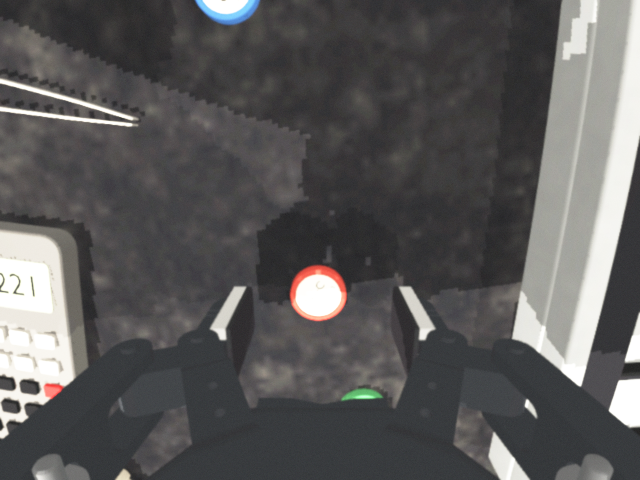

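The red disc is at (319,293), centred between the open fingers.

```bash
python3 - <<'E'
from seg import *
c=cam("wrist");print(disc_at(c,(319,293),w=45));print(disc_at(c,(227,0+45),w=45))
E
```

```text
(array([ 0.4504, -0.1269,  0.006 ]), array([0.0259, 0.0279]))
(array([ 0.4347, -0.0091,  0.006 ]), array([0.0236, 0.0108]))
```

Call:
{"method": "carry_out", "body": {"moves": [{"dr": [0,0,0],"linear": [0,0,0.8],"grip": 0.5},{"dr": [0,0,0],"linear": [0,0,0.8],"grip": 0.6},{"dr": [0,0,0],"linear": [0,0,0.8],"grip": 0.6}]}}

```text
time_s: 6.03
eef_pos: [0.4497, -0.1293, -0.0006]
orientation: [0.758, 0.653, 0.0, 0.0]
contact_force: [0.7, 0.0, 1.0]
width: 0.0343
finger_force: 0.0
```

Call:
{"method": "carry_out", "body": {"moves": [{"dr": [0,0,0],"linear": [0.2,0,0.1],"grip": 0.6},{"dr": [0,0,0],"linear": [0.2,0,0.1],"grip": 1},{"dr": [0,0,0],"linear": [0.2,0,0.1],"grip": 1},{"dr": [0,0,0],"linear": [0.2,0,0.1],"grip": 1},{"dr": [0,0,0],"linear": [0.2,0,0.1],"grip": 1},{"dr": [0,0,0],"linear": [0.2,0,0.1],"grip": 1}]}}

```text
time_s: 6.53
eef_pos: [0.451, -0.1278, 0.0002]
orientation: [0.758, 0.653, 0.0, 0.001]
contact_force: [-3.5, -0.4, 20.9]
width: 0.0217
finger_force: 61.0
```

Call:
{"method": "carry_out", "body": {"moves": [{"dr": [0,0,0],"linear": [0,0,-1],"grip": 1},{"dr": [0,0,0],"linear": [0,0,-4],"grip": 1},{"dr": [0,0,0],"linear": [0,0,-8],"grip": 1},{"dr": [0,0,0],"linear": [0,0,-8],"grip": 1}]}}

```text
time_s: 6.87
eef_pos: [0.4523, -0.128, 0.0853]
orientation: [0.758, 0.653, 0.002, 0.003]
contact_force: [1.7, -0.5, 1.3]
width: 0.0214
finger_force: 58.8
```

```bash
python3 - <<'E'
from seg import *
c=cam("wrist");cv2.imwrite("pics/w3.png",c["pixels"]);o=manip.get_obs();print(o["width"],o["finger_force"],o["eef_pos"])
print(at_z(c,(320,300),.08),sat_discs(c))
for d in manip.landmark_of(c,"disc_a_mid"):print(d, at_depth(c,d["position"]))
E
```

```text
0.021713721295471028 58.83201062679291 [ 0.45156063 -0.12779495  0.08224943]
[ 0.4523315  -0.12979947  0.08      ] [([23, 12, 250], [257, 42], np.float64(32.2), array([ 4.354e-01, -2.000e-04,  6.000e-03]))]
{'position': [258.8, 41.8], 'conf': 0.82} [ 4.36260789e-01 -1.72650082e-04  4.68639272e-03]
```

View pics/w3.png

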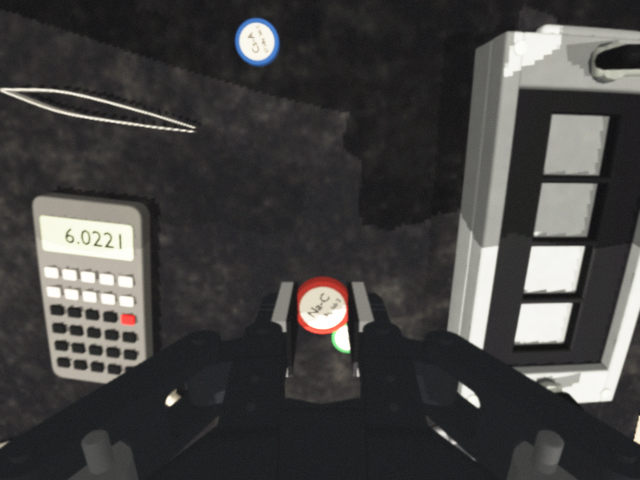

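The red disc is held at (323,305). The blue one lies at (257,42), and green is partly hidden at (343,340). I'll check how the held disc sits.

```bash
python3 - <<'E'
from seg import *
c=cam("wrist");o=manip.get_obs();Rm=R.from_quat(o["orientation"])
hsv=cv2.cvtColor(c["pixels"],cv2.COLOR_BGR2HSV)
m=np.zeros((480,640),bool);m[270:336,294:352]=True;m&=c["pixels"].max(2)>110
P=cloud(c,m);L=Rm.inv().apply(P-o["eef_pos"])*1000
print(len(L),np.percentile(L,[2,25,50,75,98],axis=0).round(1))
k=abs(L[:,2]-np.median(L[:,2]))<8;A=np.c_[L[k][:,:2],np.ones(k.sum())];print(np.linalg.lstsq(A,L[k][:,2],rcond=None)[0].round(3))
for name,sl in [("left pad",(slice(280,380),slice(270,296))),("right",(slice(280,380),slice(350,372)))]:
    m=np.zeros((480,640),bool);m[sl]=True;P=cloud(c,m);L=Rm.inv().apply(P-o["eef_pos"])*1000;L=L[(L[:,2]>-60)&(L[:,2]<15)]
    print(name,np.percentile(L,[2,25,50,75,98],axis=0).round(1))
E
```

```text
2601 [[-62.3  -8.3  -7.5]
 [ -6.3  -2.7  -6.5]
 [ -0.1   2.4  -6.1]
 [  6.1   7.5  -5.5]
 [ 11.8  16.2  77.3]]
[ 3.000e-02  3.000e-03 -6.022e+00]
left pad [[ -9.  -18.1 -57. ]
 [  4.9 -12.9 -42.6]
 [ 10.7 -10.8 -36.6]
 [ 11.3  -9.6 -23.8]
 [ 12.4  -8.6  -7.9]]
right [[ -9.2  12.5 -56.9]
 [  3.8  13.5 -41.9]
 [ 10.8  14.4 -36.9]
 [ 11.3  16.3 -24.7]
 [ 12.3  21.   -7.6]]
```

Call:
{"method": "carry_out", "body": {"moves": [{"dr": [0,0,0],"linear": [0.8,3.7,0],"grip": 1},{"dr": [0,0,0],"linear": [1.6,7.5,0],"grip": 1},{"dr": [0,0,0],"linear": [2.4,11.5,0],"grip": 1},{"dr": [0,0,0],"linear": [3.0,14.7,0],"grip": 1},{"dr": [0,0,0],"linear": [3.0,14.7,0.5],"grip": 1},{"dr": [0,0,0],"linear": [3.0,14.7,1],"grip": 1},{"dr": [0,0,0],"linear": [3.0,14.7,1],"grip": 1}]}}

```text
time_s: 7.6
eef_pos: [0.5981, -0.1191, 0.0654]
orientation: [0.758, 0.653, -0.001, -0.002]
contact_force: [-1.0, 0.3, -0.6]
width: 0.0213
finger_force: 58.9
```

```bash
python3 - <<'E'
from seg import *
c=cam("wrist");cv2.imwrite("pics/w4.png",c["pixels"]);o=manip.get_obs();print(o["width"],o["finger_force"],o["eef_pos"])
for l in ["pocket0","case_seat","disc_a_mid"]:
  for d in manip.landmark_of(c,l):
    if d["conf"]>.3: print(l,d, at_z(c,d["position"],.026 if l[0]=="p" else .034), at_depth(c,d["position"]))
E
```

```text
0.021602465566011076 58.929471373558044 [ 0.59815909 -0.11925609  0.06651664]
pocket0 {'position': [324.7, 329.9], 'conf': 0.98} [ 0.59510801 -0.15668938  0.026     ] [ 0.59883513 -0.13064424  0.07017767]
pocket0 {'position': [326.6, 385.0], 'conf': 0.88} [ 0.59064722 -0.19518532  0.026     ] [ 0.59059549 -0.19556598  0.02552519]
pocket0 {'position': [326.2, 200.8], 'conf': 0.58} [ 0.60691915 -0.08166814  0.026     ] [ 0.60690395 -0.08180704  0.02521118]
disc_a_mid {'position': [12.9, 99.3], 'conf': 0.62} [ 0.46252871 -0.00681533  0.034     ] [4.37792279e-01 3.60955584e-04 4.98891861e-03]
```

View pics/w4.png

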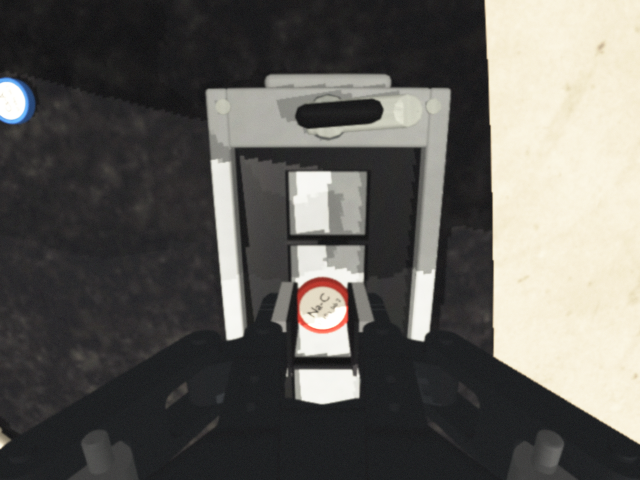

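Call:
{"method": "carry_out", "body": {"moves": [{"dr": [0,0,0],"linear": [0,0.1,1.5],"grip": 1},{"dr": [0,0,0],"linear": [0,0.1,3],"grip": 1},{"dr": [0,0,0],"linear": [0,0.1,3.4],"grip": 1},{"dr": [0,0,0],"linear": [0,0.1,3.4],"grip": 1},{"dr": [0,0,0],"linear": [0,0.1,3.4],"grip": 1}]}}

```text
time_s: 8.22
eef_pos: [0.6006, -0.1197, 0.0351]
orientation: [0.758, 0.652, 0.0, 0.0]
contact_force: [-0.8, 0.4, -0.5]
width: 0.0216
finger_force: 58.9
```

Call:
{"method": "carry_out", "body": {"moves": [{"dr": [0,0,0],"linear": [0,0,0.2],"grip": 1},{"dr": [0,0,0],"linear": [0,0,0.4],"grip": 1},{"dr": [0,0,0],"linear": [0,0,0.4],"grip": 1},{"dr": [0,0,0],"linear": [0,0,0.4],"grip": 0.57},{"dr": [0,0,0],"linear": [0,0,0.4],"grip": 0.57},{"dr": [0,0,0],"linear": [0,0,0.4],"grip": 0.57},{"dr": [0,0,0],"linear": [0,0,-1],"grip": 0.57},{"dr": [0,0,0],"linear": [0,0,-3],"grip": 0.57},{"dr": [0,0,0],"linear": [0,0,-5],"grip": 0.4},{"dr": [0,0,0],"linear": [0,0,-5],"grip": 0.4}]}}

```text
time_s: 9.05
eef_pos: [0.6023, -0.1199, 0.0889]
orientation: [0.758, 0.653, 0.002, 0.002]
contact_force: [1.7, 0.6, 0.3]
width: 0.0512
finger_force: 0.0
```

```bash
cat > chk.py <<'E'
from seg import *
c=cam("wrist");cv2.imwrite("pics/last.png",c["pixels"]);o=manip.get_obs();print(o["time_s"],o["width"],o["eef_pos"].round(4) if hasattr(o["eef_pos"],"round") else o["eef_pos"],o["orientation"])
for d in manip.silhouettes(c,"disc_a_mid"):
    P=cloud(c,d["region"])
    print("disc",round(d["conf"],2),np.round(d["position"]),np.median(P,0).round(4),np.ptp(P,axis=0).round(3))
print(sat_discs(c))
E
python3 chk.py; cp pics/last.png pics/w5.png
```

```text
9.1 0.051330330307718317 [ 0.6017 -0.1198  0.087 ] [0.75776549 0.65252422 0.00111101 0.00154073]
disc 0.8 [ 32. 104.] [ 0.4365 -0.      0.0049] [0.033 0.025 0.01 ]
[([0, 0, 255], [319, 257], np.float64(28.1), array([ 0.6008, -0.128 ,  0.006 ]))]
```

View pics/w5.png

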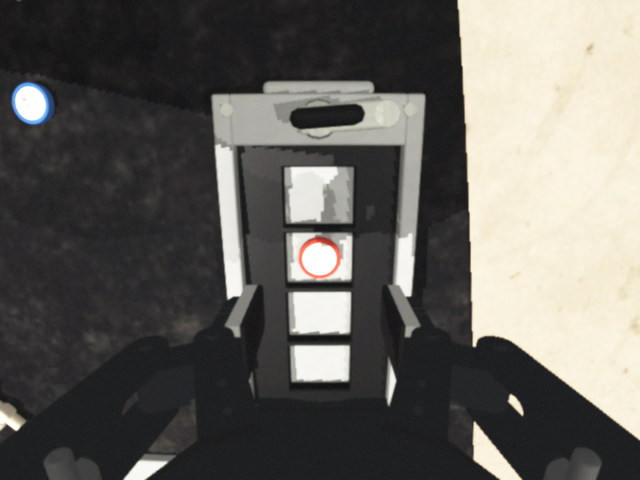

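The red disc is lying in pocket 1 at (319,257). Next is blue.

Call:
{"method": "carry_out", "body": {"moves": [{"dr": [0,0,0],"linear": [1.8,-3.6,0],"grip": 0.4},{"dr": [0,0,0],"linear": [3.6,-7.2,0],"grip": 0.3},{"dr": [0,0,0],"linear": [5.4,-10.9,0],"grip": 0.3},{"dr": [0,0,0],"linear": [7.2,-14.5,0],"grip": 0.3},{"dr": [0,0,0],"linear": [9.4,-18.2,2],"grip": 0.3},{"dr": [0,0,0],"linear": [9.4,-18.2,5],"grip": 0.3},{"dr": [0,0,0],"linear": [9.4,-18.2,6],"grip": 0.3},{"dr": [0,0,0],"linear": [9.4,-18.2,6],"grip": 0.3},{"dr": [0,0,0],"linear": [9.4,-18.2,6],"grip": 0.3}]}}

```text
time_s: 9.9
eef_pos: [0.435, -0.0, 0.0244]
orientation: [0.758, 0.652, -0.001, -0.0]
contact_force: [1.4, -0.4, 0.4]
width: 0.0599
finger_force: 0.0
```

```bash
python3 chk.py
```

```text
9.95 0.059943250801760585 [ 4.356e-01 -1.000e-04  2.510e-02] [ 7.57979945e-01  6.52277853e-01 -6.97043672e-05 -4.09356601e-06]
disc 0.78 [322. 282.] [0.4353 0.0017 0.0048] [0.025 0.029 0.008]
[([0, 0, 255], [320, 282], np.float64(26.3), array([0.4353, 0.0016, 0.006 ]))]
```

Call:
{"method": "carry_out", "body": {"moves": [{"dr": [0,0,0],"linear": [0.15,0,1.5],"grip": 0.5},{"dr": [0,0,0],"linear": [0.15,0,2.4],"grip": 0.6},{"dr": [0,0,0],"linear": [0.15,0,2.4],"grip": 0.6},{"dr": [0,0,0],"linear": [0.15,0,2.4],"grip": 1},{"dr": [0,0,0],"linear": [0.15,0,2.4],"grip": 1},{"dr": [0,0,0],"linear": [0.15,0,2.4],"grip": 1},{"dr": [0,0,0],"linear": [0.15,0,2.4],"grip": 1},{"dr": [0,0,0],"linear": [0.15,0,1.5],"grip": 1},{"dr": [0,0,0],"linear": [0.15,0,-2],"grip": 1},{"dr": [0,0,0],"linear": [0.15,0,-5],"grip": 1},{"dr": [0,0,0],"linear": [0.15,0,-5],"grip": 1}]}}

```text
time_s: 10.92
eef_pos: [0.4371, 0.0018, 0.0807]
orientation: [0.758, 0.653, 0.003, 0.003]
contact_force: [0.6, -0.8, 0.6]
width: 0.0214
finger_force: 58.9
```

```bash
python3 chk.py
```

```text
10.9667 0.021627849436888977 [0.4364 0.0018 0.078 ] [0.7577623  0.65252491 0.00200739 0.00187353]
disc 0.79 [322. 308.] [0.4385 0.002  0.0847] [0.031 0.077 0.087]
[]
```

Call:
{"method": "carry_out", "body": {"moves": [{"dr": [0,0,0],"linear": [-1.2,3.6,-1],"grip": 1},{"dr": [0,0,0],"linear": [-2.4,7.2,-2],"grip": 1},{"dr": [0,0,0],"linear": [-3.6,10.8,-2],"grip": 1},{"dr": [0,0,0],"linear": [-4.8,14.5,-2],"grip": 1},{"dr": [0,0,0],"linear": [-5.8,18.0,-1],"grip": 1},{"dr": [0,0,0],"linear": [-5.8,18.0,0],"grip": 1},{"dr": [0,0,0],"linear": [-5.8,18.0,1],"grip": 1},{"dr": [0,0,0],"linear": [-5.8,18.0,1],"grip": 1},{"dr": [0,0,0],"linear": [-5.8,18.0,1],"grip": 1}]}}

```text
time_s: 11.77
eef_pos: [0.6029, -0.0816, 0.0634]
orientation: [0.758, 0.653, -0.001, -0.001]
contact_force: [0.2, -0.3, -0.3]
width: 0.0212
finger_force: 58.9
```

```bash
cat >> chk.py <<'E'
for d in manip.landmark_of(c,"pocket0"):
    if d["conf"]>.3: print("pocket",round(d["conf"],2),d["position"],at_z(c,d["position"],.026).round(4))
E
python3 chk.py
```

```text
11.8167 0.021507197181723614 [ 0.6034 -0.0817  0.0645] [ 7.57632934e-01  6.52680873e-01 -5.49800357e-05 -1.10512176e-04]
disc 0.78 [322. 306.] [ 0.6044 -0.0815  0.0674] [0.024 0.047 0.049]
[]
pocket 0.72 [326.7, 269.7] [ 0.6067 -0.0815  0.026 ]
pocket 0.65 [327.0, 387.4] [ 0.5958 -0.158   0.026 ]
```

Call:
{"method": "carry_out", "body": {"moves": [{"dr": [0,0,0],"linear": [0,0.15,1.5],"grip": 1},{"dr": [0,0,0],"linear": [0,0.15,3],"grip": 1},{"dr": [0,0,0],"linear": [0,0.15,3.4],"grip": 1},{"dr": [0,0,0],"linear": [0,0.15,3.4],"grip": 1},{"dr": [0,0,0],"linear": [0,0.15,3.4],"grip": 1},{"dr": [0,0,0],"linear": [0,0.15,3.4],"grip": 0.57},{"dr": [0,0,0],"linear": [0,0.15,3.4],"grip": 0.57},{"dr": [0,0,0],"linear": [0,0.15,3.4],"grip": 0.57},{"dr": [0,0,0],"linear": [0,0.15,2],"grip": 0.57},{"dr": [0,0,0],"linear": [0,0.15,-2],"grip": 0.5},{"dr": [0,0,0],"linear": [0,0.15,-4],"grip": 0.4},{"dr": [0,0,0],"linear": [0,0.15,-4],"grip": 0.4}]}}

```text
time_s: 12.92
eef_pos: [0.6077, -0.0828, 0.1104]
orientation: [0.758, 0.652, 0.002, 0.003]
contact_force: [0.6, -0.9, -0.4]
width: 0.0513
finger_force: 0.0
```

```bash
python3 chk.py;cp pics/last.png pics/w6.png
```

```text
12.9667 0.050941572708577194 [ 0.6069 -0.0827  0.1078] [0.75777844 0.65250776 0.00144892 0.00183214]
disc 0.87 [321. 249.] [ 0.6078 -0.0826  0.0307] [0.026 0.027 0.009]
disc 0.25 [142. 470.] [ 0.4049 -0.2864  0.0068] [0.192 0.227 0.204]
[([30, 1, 255], [319, 298], np.float64(28.0), array([ 0.6003, -0.1307,  0.006 ])), ([0, 0, 255], [319, 248], np.float64(27.6), array([ 0.6061, -0.0907,  0.006 ]))]
pocket 0.8 [315.4, 291.3] [ 0.5998 -0.1158  0.026 ]
pocket 0.75 [317.4, 385.9] [ 0.5891 -0.195   0.026 ]
pocket 0.61 [318.2, 341.4] [ 0.5957 -0.1559  0.026 ]
pocket 0.43 [321.9, 251.0] [ 0.6087 -0.0871  0.026 ]
```

View pics/w6.png

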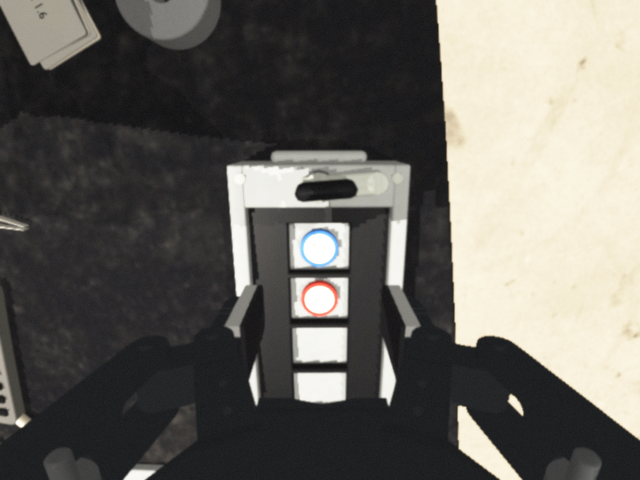

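Blue is at (320,247) and red at (319,298), both flat in their pockets. Now green.

Call:
{"method": "carry_out", "body": {"moves": [{"dr": [0,0,0],"linear": [-2.7,-2.5,0],"grip": 0.4},{"dr": [0,0,0],"linear": [-5.4,-5,0],"grip": 0.3},{"dr": [0,0,0],"linear": [-8.1,-7.5,0],"grip": 0.3},{"dr": [0,0,0],"linear": [-10.8,-10,0],"grip": 0.3},{"dr": [0,0,0],"linear": [-13.6,-12.5,2],"grip": 0.3},{"dr": [0,0,0],"linear": [-13.6,-12.5,4],"grip": 0.3},{"dr": [0,0,0],"linear": [-13.6,-12.5,4],"grip": 0.3},{"dr": [0,0,0],"linear": [-13.6,-12.5,4],"grip": 0.3}]}}

```text
time_s: 13.73
eef_pos: [0.4612, -0.198, 0.0633]
orientation: [0.758, 0.652, -0.0, -0.001]
contact_force: [0.8, 0.0, 0.4]
width: 0.0596
finger_force: 0.0
```

```bash
python3 chk.py
```

```text
13.7833 0.05986664550816687 [ 0.4622 -0.198   0.0644] [ 7.57724815e-01  6.52574035e-01 -1.10487141e-04 -4.70475521e-04]
disc 0.69 [592.  12.] [ 0.6042 -0.0891  0.0306] [0.029 0.015 0.01 ]
disc 0.4 [483. 442.] [ 0.5471 -0.3294  0.0324] [0.091 0.203 0.151]
[([0, 0, 255], [324, 259], np.float64(25.9), array([ 0.4635, -0.1983,  0.006 ]))]
pocket 0.91 [564.7, 163.7] [ 0.5948 -0.1587  0.026 ]
pocket 0.74 [555.4, 233.5] [ 0.5908 -0.1959  0.026 ]
```

Call:
{"method": "carry_out", "body": {"moves": [{"dr": [0,0,0],"linear": [0,0.1,3.5],"grip": 0.4},{"dr": [0,0,0],"linear": [0,0.1,5.5],"grip": 0.5},{"dr": [0,0,0],"linear": [0,0.1,6.4],"grip": 0.6},{"dr": [0,0,0],"linear": [0,0.1,6.4],"grip": 0.6},{"dr": [0,0,0],"linear": [0,0.1,6.4],"grip": 1},{"dr": [0,0,0],"linear": [0,0.1,6.4],"grip": 1},{"dr": [0,0,0],"linear": [0,0.1,6.4],"grip": 1},{"dr": [0,0,0],"linear": [0,0.1,6.4],"grip": 1},{"dr": [0,0,0],"linear": [0,0.1,5],"grip": 1},{"dr": [0,0,0],"linear": [0,0.1,1],"grip": 1},{"dr": [0,0,0],"linear": [0,0.1,-2],"grip": 1},{"dr": [0,0,0],"linear": [0,0.1,-2],"grip": 1}]}}

```text
time_s: 14.88
eef_pos: [0.4653, -0.1995, 0.0912]
orientation: [0.758, 0.653, 0.002, 0.004]
contact_force: [0.5, -1.2, 0.6]
width: 0.0207
finger_force: 58.8
```

```bash
python3 chk.py
```

```text
14.9333 0.02108502818440215 [ 0.4646 -0.1991  0.0882] [0.75768318 0.65261573 0.00114628 0.00275413]
disc 0.87 [549.  19.] [ 0.6052 -0.0853  0.0307] [0.027 0.022 0.009]
disc 0.75 [540.  88.] [ 0.6004 -0.12    0.0307] [0.03  0.027 0.009]
[]
pocket 0.91 [528.0, 157.9] [ 0.5962 -0.1588  0.026 ]
pocket 0.8 [518.4, 221.4] [ 0.5904 -0.1969  0.026 ]
```

Call:
{"method": "carry_out", "body": {"moves": [{"dr": [0,0,0],"linear": [1.5,3.1,0],"grip": 1},{"dr": [0,0,0],"linear": [3,6.2,0],"grip": 1},{"dr": [0,0,0],"linear": [4.5,9.3,0],"grip": 1},{"dr": [0,0,0],"linear": [6.1,12.4,0],"grip": 1},{"dr": [0,0,0],"linear": [6.1,12.4,1],"grip": 1},{"dr": [0,0,0],"linear": [6.1,12.4,2],"grip": 1},{"dr": [0,0,0],"linear": [6.1,12.4,2],"grip": 1},{"dr": [0,0,0],"linear": [6.1,12.4,2],"grip": 1}]}}

```text
time_s: 15.7
eef_pos: [0.5931, -0.1566, 0.0628]
orientation: [0.758, 0.652, -0.001, -0.001]
contact_force: [0.6, 0.4, 1.0]
width: 0.0209
finger_force: 58.9
```

```bash
python3 chk.py; cp pics/last.png pics/w7.png
```

```text
15.75 0.021071135161691307 [ 0.5935 -0.1569  0.0638] [ 7.57980736e-01  6.52276627e-01 -3.74213978e-04 -5.16479871e-04]
disc 0.77 [327. 130.] [ 0.6072 -0.0836  0.0309] [0.026 0.025 0.009]
disc 0.58 [324. 306.] [ 0.5944 -0.1567  0.0659] [0.025 0.05  0.044]
disc 0.36 [325. 156.] [ 0.603  -0.0948  0.0339] [0.164 0.223 0.138]
[([20, 36, 148], [322, 297], np.float64(30.7), array([ 0.5904, -0.1814,  0.006 ])), ([21, 36, 203], [327, 205], np.float64(29.0), array([ 0.6015, -0.1246,  0.006 ])), ([24, 14, 250], [326, 128], np.float64(30.6), array([ 0.6076, -0.083 ,  0.006 ]))]
pocket 0.79 [324.4, 337.1] [ 0.5895 -0.1974  0.026 ]
pocket 0.67 [321.7, 273.0] [ 0.5939 -0.1577  0.026 ]
```

View pics/w7.png

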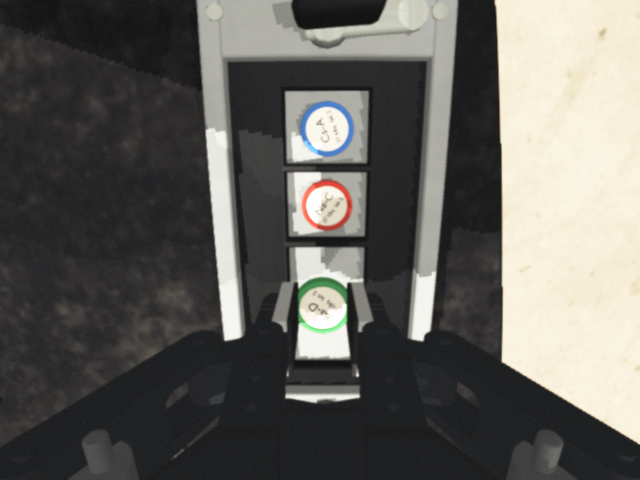

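Green is held over pocket 2 at (323,305).

Call:
{"method": "carry_out", "body": {"moves": [{"dr": [0,0,0],"linear": [0,0.1,1.5],"grip": 1},{"dr": [0,0,0],"linear": [0,0.1,3],"grip": 1},{"dr": [0,0,0],"linear": [0,0.1,3.4],"grip": 1},{"dr": [0,0,0],"linear": [0,0.1,3.4],"grip": 1},{"dr": [0,0,0],"linear": [0,0.1,3.4],"grip": 1},{"dr": [0,0,0],"linear": [0,0.1,3.4],"grip": 0.57},{"dr": [0,0,0],"linear": [0,0.1,3.4],"grip": 0.57},{"dr": [0,0,0],"linear": [0,0.1,3.4],"grip": 0.57},{"dr": [0,0,0],"linear": [0,0.1,2],"grip": 0.57},{"dr": [0,0,0],"linear": [0,0.1,-2],"grip": 0.5},{"dr": [0,0,0],"linear": [0,0.1,-5],"grip": 0.4},{"dr": [0,0,0],"linear": [0,0.1,-7],"grip": 0.4}]}}

```text
time_s: 16.85
eef_pos: [0.5966, -0.157, 0.1393]
orientation: [0.758, 0.652, 0.001, 0.002]
contact_force: [0.4, -1.7, 0.3]
width: 0.0512
finger_force: 0.0
```

```bash
python3 chk.py
```

```text
16.9 0.05115373748571014 [ 0.5976 -0.1573  0.1428] [0.75776287 0.65251552 0.00233276 0.00367278]
disc 0.9 [322. 131.] [ 0.6075 -0.0835  0.0309] [0.026 0.026 0.009]
[([0, 0, 255], [322, 228], np.float64(21.2), array([ 0.5981, -0.1583,  0.006 ])), ([30, 1, 255], [319, 185], np.float64(28.1), array([ 0.6013, -0.1234,  0.006 ])), ([0, 0, 255], [320, 131], np.float64(28.9), array([ 0.6075, -0.083 ,  0.006 ]))]
pocket 0.96 [319.9, 283.0] [ 0.5906 -0.1966  0.026 ]
pocket 0.77 [320.1, 180.4] [ 0.6027 -0.1175  0.026 ]
pocket 0.62 [319.1, 236.6] [ 0.5957 -0.1591  0.026 ]
```

Call:
{"method": "carry_out", "body": {"moves": [{"dr": [0,0,0],"linear": [-3.3,-1.8,-1],"grip": 0.3},{"dr": [0,0,0],"linear": [-6.7,-3.7,-2],"grip": 0.1},{"dr": [0,0,0],"linear": [-10,-5.5,-3],"grip": 0},{"dr": [0,0,0],"linear": [-13.4,-7.3,-4],"grip": 0},{"dr": [0,0,0],"linear": [-16.8,-9.2,-5],"grip": 0},{"dr": [0,0,0],"linear": [-20,-11,-6],"grip": 0},{"dr": [0,0,0],"linear": [-23.5,-12.9,-6],"grip": 0},{"dr": [0,0,0],"linear": [-26.8,-14.7,-6],"grip": 0},{"dr": [0,0,0],"linear": [-26.8,-14.7,-6],"grip": 0},{"dr": [0,0,0],"linear": [-26.8,-14.7,-6],"grip": 0}]}}

```text
time_s: 17.83
eef_pos: [0.4091, -0.401, 0.1936]
orientation: [0.759, 0.651, 0.0, -0.0]
contact_force: [-0.7, -0.1, 0.1]
width: 0.0855
finger_force: 0.0
```

```bash
cat > cov.py <<'E'
from seg import *
c=cam("wrist");cv2.imwrite("pics/last.png",c["pixels"]);o=manip.get_obs();print(o["time_s"],o["eef_pos"],o["orientation"])
P=cloud(c,np.ones((480,640),bool))
def box(a,b,c_,d,z0,z1): return P[(P[:,0]>a)&(P[:,0]<b)&(P[:,1]>c_)&(P[:,1]<d)&(P[:,2]>z0)&(P[:,2]<z1)]
B=box(.35,.48,-.46,-.27,.026,.038);print("bar",len(B),B.mean(0).round(4),cv2.minAreaRect(B[:,:2].astype(np.float32)))
B=box(.33,.50,-.5,-.25,.004,.012);print("plate",len(B),cv2.minAreaRect(B[:,:2].astype(np.float32)))
for q in [(.6065,-.082),(.601,-.1195),(.5957,-.157)]:
    D=P[np.hypot(P[:,0]-q[0],P[:,1]-q[1])<.009]; print("disc",len(D),np.percentile(D[:,2],[3,50,97]).round(4) if len(D) else "")
E
python3 cov.py; python3 - <<'E'
from seg import *
c=cam("top")
P=cloud(c,np.ones((480,640),bool))
for q in [(.6065,-.082),(.601,-.1195),(.5957,-.157)]:
    D=P[np.hypot(P[:,0]-q[0],P[:,1]-q[1])<.012]; print("top disc",len(D),np.percentile(D[:,2],[3,50,97]).round(4) if len(D) else "")
E
```

```text
17.8833 [ 0.4100113  -0.40008784  0.19372725] [ 7.58268955e-01  6.51941724e-01  1.09835213e-04 -4.10241383e-04]
bar 1429 [ 0.4122 -0.3676  0.0309] ((0.41166773438453674, -0.3693859875202179), (0.08929909020662308, 0.01174713671207428), 81.45668029785156)
plate 14595 ((0.41188839077949524, -0.3688820004463196), (0.16575801372528076, 0.08451546728610992), 81.18956756591797)
disc 0 
disc 0 
disc 0 
top disc 96 [0.0238 0.03   0.0343]
top disc 97 [0.023  0.0297 0.0343]
top disc 96 [0.0225 0.0302 0.0349]
```

Call:
{"method": "carry_out", "body": {"moves": [{"dr": [0,0,0],"linear": [2.0,-0.2,4],"grip": 0.2},{"dr": [0,0,0],"linear": [3.0,-0.3,8],"grip": 0.4},{"dr": [0,0,0],"linear": [3.0,-0.3,12],"grip": 0.5},{"dr": [0,0,0],"linear": [3.0,-0.3,15.5],"grip": 0.5},{"dr": [0,0,0],"linear": [3.0,-0.3,17.4],"grip": 0.5},{"dr": [0,0,0],"linear": [3.0,-0.3,17.8],"grip": 0.5},{"dr": [0,0,0],"linear": [3.0,-0.3,17.8],"grip": 0.5},{"dr": [0,0,0],"linear": [3.0,-0.3,17.8],"grip": 0.5}]}}

```text
time_s: 18.6
eef_pos: [0.4129, -0.3698, 0.0177]
orientation: [0.757, 0.653, 0.0, 0.001]
contact_force: [-0.7, 0.4, 0.3]
width: 0.0429
finger_force: 0.0
```

```bash
python3 cov.py;cp pics/last.png pics/w8.png
```

```text
18.65 [ 0.4130132  -0.37014128  0.01824948] [7.57529731e-01 6.52799555e-01 1.34979464e-04 1.19511798e-03]
bar 6938 [ 0.4132 -0.3637  0.0312] ((0.412340372800827, -0.368399441242218), (0.07697493582963943, 0.06018939986824989), 45.42219161987305)
plate 40603 ((0.41300177574157715, -0.3603174686431885), (0.14800775051116943, 0.08445869386196136), 80.89995574951172)
disc 0 
disc 0 
disc 0
```

View pics/w8.png

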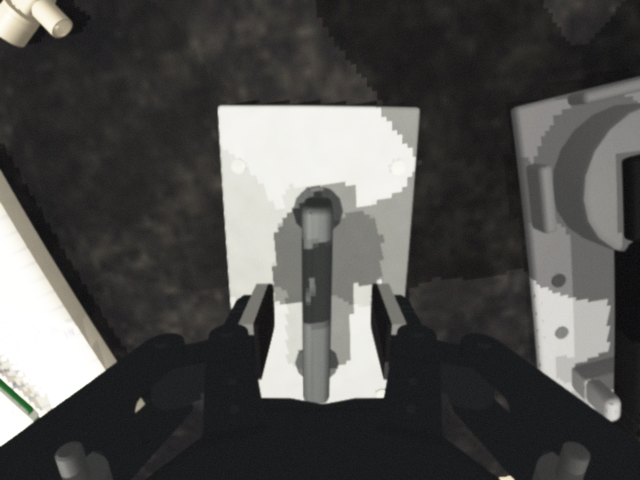

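The fingers straddle the cover handle, with the bar running along column 317.

Call:
{"method": "carry_out", "body": {"moves": [{"dr": [0,0,0],"linear": [0,-0.1,0.4],"grip": 0.5},{"dr": [0,0,0],"linear": [0,-0.1,0.4],"grip": 1},{"dr": [0,0,0],"linear": [0,-0.1,0.4],"grip": 1},{"dr": [0,0,0],"linear": [0,-0.1,0.4],"grip": 1},{"dr": [0,0,0],"linear": [0,-0.1,0.4],"grip": 1},{"dr": [0,0,0],"linear": [0,-0.1,0.4],"grip": 1},{"dr": [0,0,0],"linear": [0,-0.1,-0.5],"grip": 1},{"dr": [0,0,0],"linear": [0,-0.1,-2],"grip": 1},{"dr": [0,0,0],"linear": [0,-0.1,-4],"grip": 1},{"dr": [0,0,0],"linear": [0,-0.1,-6],"grip": 1},{"dr": [0,0,0],"linear": [0,-0.1,-6],"grip": 1},{"dr": [0,0,0],"linear": [0,-0.1,-6],"grip": 1}]}}

```text
time_s: 19.65
eef_pos: [0.4111, -0.3699, 0.0769]
orientation: [0.758, 0.653, 0.0, 0.001]
contact_force: [0.5, -0.2, -5.2]
width: 0.0106
finger_force: 59.0
```

```bash
cat > hold.py <<'E'
from seg import *
c=cam("wrist");cv2.imwrite("pics/last.png",c["pixels"]);o=manip.get_obs();print(o["time_s"],o["width"],o["finger_force"],o["eef_pos"],o["orientation"],o["contact_force"])
Rm=R.from_quat(o["orientation"]);print("yaw",np.degrees(2*np.arctan2(o["orientation"][1],o["orientation"][0])))
m=np.zeros((480,640),bool);m[:400,150:500]=True
P=cloud(c,m);L=Rm.inv().apply(P-o["eef_pos"])*1000
k=(abs(L[:,1])<70)&(abs(L[:,0])<110)&(L[:,2]>-6)&(L[:,2]<16)&(L[:,0]>-15)
A=L[k];print("plate z med",np.median(A[:,2]),len(A));A=A[abs(A[:,2]-np.median(A[:,2]))<4]
f=np.linalg.lstsq(np.c_[A[:,:2],np.ones(len(A))],A[:,2],rcond=None)[0];print("plane",f.round(4))
print("rect",cv2.minAreaRect(A[:,:2].astype(np.float32)),A[:,:2].max(0),A[:,:2].min(0))
E
python3 hold.py
```

```text
19.7 0.010251905397520984 59.02015507221222 [ 0.41066822 -0.36947476  0.07563312] [ 7.57801017e-01  6.52485678e-01 -3.67314384e-05 -2.38573341e-04] [-0.17593654  0.56487862 -4.30923629]
yaw 81.4585520719152
plate z med 4.357627602593729 36186
plane [ 1.0000e-04 -1.7000e-03  4.3428e+00]
rect ((34.273563385009766, 1.9273567199707031), (98.63046264648438, 84.5389633178711), 0.099656842648983) [83.65294931 44.25048058] [-14.99354674 -40.41679496]
```

Call:
{"method": "carry_out", "body": {"moves": [{"dr": [0,0,0],"linear": [2,0,0],"grip": 1},{"dr": [0,0,0],"linear": [5,0,0],"grip": 1},{"dr": [0,0,0],"linear": [8,0,0],"grip": 1},{"dr": [0,0,0],"linear": [11,0,0],"grip": 1},{"dr": [0,0,0],"linear": [14,0,0],"grip": 1},{"dr": [0,0,0],"linear": [17,0,0],"grip": 1},{"dr": [0,0,0],"linear": [20,0,0],"grip": 1},{"dr": [0,0,0],"linear": [23,0,0],"grip": 1},{"dr": [0,0,0],"linear": [25,0.1,0],"grip": 1},{"dr": [0,0,0],"linear": [25.5,0.1,0],"grip": 1},{"dr": [0,0,0],"linear": [25.5,0.1,0],"grip": 1},{"dr": [0,0,0],"linear": [25.5,0.1,0],"grip": 1}]}}

```text
time_s: 20.7
eef_pos: [0.4493, -0.1178, 0.0753]
orientation: [0.758, 0.653, -0.0, -0.001]
contact_force: [-0.0, -0.2, -4.1]
width: 0.0105
finger_force: 59.0
```

```bash
python3 hold.py; python3 - <<'E'
from h import *
print(rel([.598,-.139,.07]))
E
```

```text
20.75 0.010505279550602053 58.98865342140198 [ 0.44939045 -0.1181582   0.07557031] [ 7.57822770e-01  6.52460204e-01 -4.11343322e-04 -4.03224352e-04] [-0.46498684 -0.73101611 -4.02861842]
yaw 81.45471349544353
plate z med 5.822979007517693 36329
plane [-9.0000e-04  8.0000e-04  5.8473e+00]
rect ((34.69729995727539, 1.0746650695800781), (84.5052490234375, 99.35657501220703), 89.97517395019531) [84.35816583 43.32719632] [-14.99471381 -41.18374595]
[ 0.15 15.01  0.54]
```

Call:
{"method": "carry_out", "body": {"moves": [{"dr": [0,0,-0.004],"linear": [0.1,2,0],"grip": 1},{"dr": [0,0,-0.004],"linear": [0.1,5,0],"grip": 1},{"dr": [0,0,-0.004],"linear": [0.1,8,0],"grip": 1},{"dr": [0,0,-0.004],"linear": [0.1,11,0],"grip": 1},{"dr": [0,0,-0.004],"linear": [0.1,13.5,0],"grip": 1},{"dr": [0,0,-0.004],"linear": [0.1,15,0],"grip": 1},{"dr": [0,0,-0.004],"linear": [0.1,15,0.4],"grip": 1},{"dr": [0,0,-0.004],"linear": [0.1,15,0.8],"grip": 1},{"dr": [0,0,-0.004],"linear": [0.1,15,0.8],"grip": 1},{"dr": [0,0,-0.004],"linear": [0.1,15,0.8],"grip": 1}]}}

```text
time_s: 21.58
eef_pos: [0.5972, -0.1393, 0.0677]
orientation: [0.757, 0.654, -0.0, -0.0]
contact_force: [0.3, 0.5, -4.3]
width: 0.0106
finger_force: 59.3
```

```bash
python3 hold.py;cp pics/last.png pics/w9.png
```

```text
21.6333 0.010533971880369756 59.282015562057495 [ 0.5974984  -0.13925007  0.06816871] [ 7.56661839e-01  6.53806401e-01 -1.29971113e-04 -1.85401028e-04] [ 1.03355336 -0.20598424 -4.67631597]
yaw 81.65841614892862
plate z med 6.063564764236085 38887
plane [-2.0000e-03  7.0000e-04  6.1715e+00]
rect ((45.095481872558594, 1.1368675231933594), (120.17523193359375, 84.8046646118164), 0.009271281771361828) [105.18033758  43.54333287] [-14.99708265 -41.26409094]
```

View pics/w9.png

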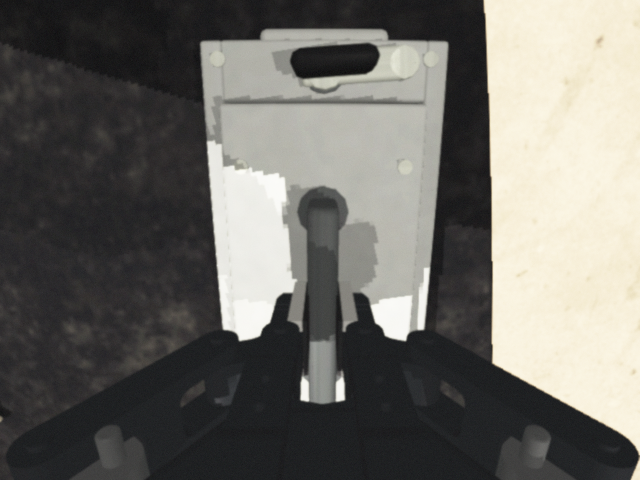

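Call:
{"method": "carry_out", "body": {"moves": [{"dr": [0,0,0],"linear": [0,0.05,0.6],"grip": 1},{"dr": [0,0,0],"linear": [0,0.05,1.1],"grip": 1},{"dr": [0,0,0],"linear": [0,0.05,1.3],"grip": 1},{"dr": [0,0,0],"linear": [0,0.05,1.5],"grip": 1},{"dr": [0,0,0],"linear": [0,0.05,1.7],"grip": 1},{"dr": [0,0,0],"linear": [0,0.05,1.9],"grip": 1},{"dr": [0,0,0],"linear": [0,0.05,1.9],"grip": 1},{"dr": [0,0,0],"linear": [0,0.05,1.9],"grip": 1}]}}

```text
time_s: 22.3
eef_pos: [0.5987, -0.139, 0.0492]
orientation: [0.756, 0.654, -0.0, -0.0]
contact_force: [-0.5, 0.1, -4.5]
width: 0.0103
finger_force: 59.3
```

Call:
{"method": "carry_out", "body": {"moves": [{"dr": [0,0,0],"linear": [0,0,0.1],"grip": 1},{"dr": [0,0,0],"linear": [0,0,0.2],"grip": 1},{"dr": [0,0,0],"linear": [0,0,0.2],"grip": 1},{"dr": [0,0,0],"linear": [0,0,0.2],"grip": 0.6},{"dr": [0,0,0],"linear": [0,0,0.2],"grip": 0.6},{"dr": [0,0,0],"linear": [0,0,0.2],"grip": 0.6},{"dr": [0,0,0],"linear": [0,0,-1],"grip": 0.6},{"dr": [0,0,0],"linear": [0,0,-4],"grip": 0.6},{"dr": [0,0,0],"linear": [0,0,-8],"grip": 0.5},{"dr": [0,0,0],"linear": [0,0,-12],"grip": 0.5},{"dr": [0,0,0],"linear": [0,0,-14],"grip": 0.5},{"dr": [0,0,0],"linear": [0,0,-14],"grip": 0.5}]}}

```text
time_s: 23.3
eef_pos: [0.6004, -0.1394, 0.1968]
orientation: [0.756, 0.654, 0.002, 0.004]
contact_force: [0.3, 1.2, 0.4]
width: 0.0426
finger_force: 0.0
```

```bash
cat > lid.py <<'E'
from seg import *
c=cam("wrist");cv2.imwrite("pics/last.png",c["pixels"]);o=manip.get_obs();print(o["time_s"],o["eef_pos"],o["orientation"])
P=cloud(c,np.ones((480,640),bool));s=np.array([.598,-.1385]);ex=np.array([.9895,-.1444]);ey=np.array([.1444,.9895])
X=(P[:,:2]-s)@ex*1000;Y=(P[:,:2]-s)@ey*1000;Z=P[:,2]*1000
def md(m): return (m.sum(),np.percentile(Z[m],[10,50,90]).round(1)) if m.sum() else None
print("plate +x",md((X>15)&(X<38)&(abs(Y)<75)),"-x",md((X<-15)&(X>-38)&(abs(Y)<75)),"y+",md((abs(X)<36)&(Y>55)&(Y<78)),"y-",md((abs(X)<36)&(Y<-55)&(Y>-78)))
print("rim +x",md((X>48)&(X<53)&(abs(Y)<80)),"-x",md((X<-48)&(X>-53)&(abs(Y)<80)))
for n,m in [("L",Y>80),("R",Y<-80)]:
    k=m&(abs(Y)<125)&(abs(X)<50)&(Z>62)&(Z<76)
    if k.sum()>20:
        q=np.stack([X[k],Y[k]],1).astype(np.float32);r=cv2.minAreaRect(q);print("fin",n,k.sum(),r,"world",(s+(r[0][0]*ex+r[0][1]*ey)/1000).round(4))
    k=m&(abs(Y)<145)&(abs(X)<70)&(Z>45.5)&(Z<52)
    if k.sum()>20: print("arm",n,k.sum(),cv2.minAreaRect(np.stack([X[k],Y[k]],1).astype(np.float32)))
E
python3 lid.py
```

```text
23.35 [ 0.59969155 -0.13923648  0.19355602] [0.7564465  0.65404974 0.00153966 0.00229386]
plate +x (np.int64(15941), array([ 41.1, 254.2, 292.4])) -x (np.int64(14071), array([ 41. , 241.3, 287.8])) y+ (np.int64(2537), array([40.6, 41.5, 42.5])) y- (np.int64(1773), array([40.5, 41.4, 42.2]))
rim +x (np.int64(7704), array([ 42. , 270.4, 286.8])) -x (np.int64(4490), array([ 41.4, 273.6, 290.1]))
fin L 590 ((4.947432518005371, 98.48674011230469), (33.07245635986328, 9.411351203918457), 4.230288505554199) world [ 0.6171 -0.0418]
arm L 639 ((16.827312469482422, 98.90487670898438), (49.39837646484375, 17.13146209716797), 0.4676869511604309)
fin R 430 ((-2.7877197265625, -99.21269226074219), (33.407100677490234, 9.088629722595215), 7.179670333862305) world [ 0.5809 -0.2363]
arm R 488 ((-12.597312927246094, -100.26722717285156), (53.46499252319336, 14.462339401245117), 10.474264144897461)
```

The lid is seated: plate top and rim both read about 42 mm. Now the left button.

Call:
{"method": "carry_out", "body": {"moves": [{"dr": [0,0,-0.12],"linear": [0,0,0],"grip": 0.5},{"dr": [0,0,-0.24],"linear": [1,0,1],"grip": 0.5},{"dr": [0,0,-0.36],"linear": [2,0,2],"grip": 0.5},{"dr": [0,0,-0.48],"linear": [3,0,3],"grip": 0.5},{"dr": [0,0,-0.6],"linear": [4,0,4],"grip": 0.5},{"dr": [0,0,-0.72],"linear": [5,0,5],"grip": 0.5},{"dr": [0,0,-0.84],"linear": [6,0,6],"grip": 0.5},{"dr": [0,0,-0.96],"linear": [7,0,7],"grip": 0.5},{"dr": [0,0,-1.08],"linear": [8,0,7],"grip": 0.5},{"dr": [0,0,-1.2],"linear": [9,0,7],"grip": 0.5},{"dr": [0,0,-1.32],"linear": [9.9,0,7],"grip": 0.5},{"dr": [0,0,-1.44],"linear": [9.9,0,7],"grip": 0.5}]}}

```text
time_s: 24.35
eef_pos: [0.6127, -0.0397, 0.1186]
orientation: [0.134, 0.991, 0.0, -0.001]
contact_force: [-0.7, -0.8, -0.3]
width: 0.0431
finger_force: 0.0
```

Call:
{"method": "carry_out", "body": {"moves": [{"dr": [0,0,-0.12],"linear": [0,0,0],"grip": 0.5},{"dr": [0,0,-0.204],"linear": [0,0,0],"grip": 0.5},{"dr": [0,0,-0.204],"linear": [0,0,1],"grip": 0.5},{"dr": [0,0,-0.204],"linear": [0,0,2],"grip": 0.5},{"dr": [0,0,-0.204],"linear": [0,0,2],"grip": 0.5},{"dr": [0,0,-0.204],"linear": [0,0,2],"grip": 0.5}]}}

```text
time_s: 24.85
eef_pos: [0.6124, -0.041, 0.0979]
orientation: [0.037, 0.999, 0.0, -0.001]
contact_force: [-0.8, 0.4, 1.2]
width: 0.0427
finger_force: 0.0
```

```bash
python3 lid.py; cp pics/last.png pics/w10.png; python3 -c "
from h import *
o=manip.get_obs();print(np.degrees(2*np.arctan2(o['orientation'][1],o['orientation'][0])),o['q'][5],rel([.6127,-.041,.053]))"
```

```text
24.9 [ 0.61275497 -0.04104104  0.09863627] [ 3.67791413e-02  9.99323236e-01  5.24250234e-05 -6.01073171e-04]
plate +x (np.int64(7003), array([40.6, 41.4, 42.4])) -x (np.int64(9735), array([40.6, 41.4, 42.3])) y+ (np.int64(13575), array([ 41.2, 146.6, 187. ])) y- (np.int64(3714), array([40.5, 41.4, 42.2]))
rim +x (np.int64(1288), array([40.5, 41.3, 42.1])) -x (np.int64(2464), array([40.6, 41.4, 42.2]))
fin L 973 ((4.312298774719238, 98.93373107910156), (32.9689826965332, 8.772628784179688), 3.9393391609191895) world [ 0.6166 -0.0412]
arm L 850 ((15.082537651062012, 98.82331848144531), (53.57857894897461, 17.508773803710938), 0.7716166377067566)
arm R 343 ((-2.445101737976074, -92.3865966796875), (6.964144229888916, 29.94584846496582), 86.67032623291016)
175.7844693285946 -1.6056463695065515 [0.   0.   4.56]
```

View pics/w10.png

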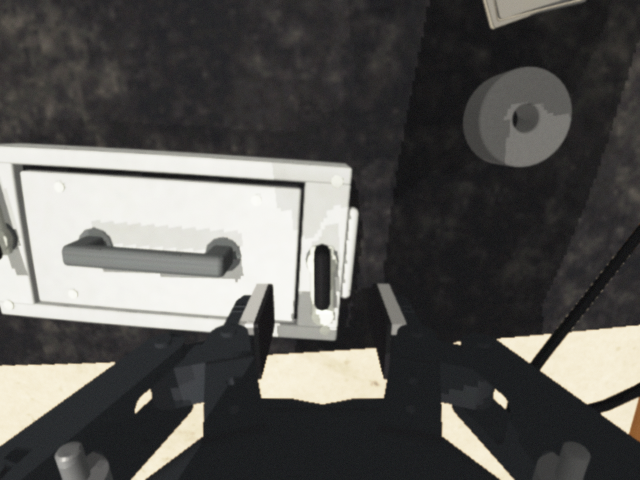

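The cover lies in the recess and the left fin, at (322,278), is between the fingers.

Call:
{"method": "carry_out", "body": {"moves": [{"dr": [0,0,0],"linear": [0,0,1.5],"grip": 0.5},{"dr": [0,0,0],"linear": [0,0,3],"grip": 0.6},{"dr": [0,0,0],"linear": [0,0,4.2],"grip": 0.6},{"dr": [0,0,0],"linear": [0,0,4.6],"grip": 0.6},{"dr": [0,0,0],"linear": [0,0,4.6],"grip": 0.6},{"dr": [0,0,0],"linear": [0,0,4.6],"grip": 1},{"dr": [0,0,0],"linear": [0,0,4.6],"grip": 1},{"dr": [0,0,0],"linear": [0,0,4.6],"grip": 1},{"dr": [0,0,0],"linear": [0,0,4.6],"grip": 1},{"dr": [0,0,0],"linear": [0,0,4.6],"grip": 1}]}}

```text
time_s: 25.73
eef_pos: [0.6135, -0.0413, 0.0545]
orientation: [0.036, 0.999, -0.0, 0.001]
contact_force: [-1.4, -2.8, 6.0]
width: 0.0072
finger_force: 60.2
```

Call:
{"method": "carry_out", "body": {"moves": [{"dr": [0,0,0.12],"linear": [0,0,0],"grip": 1},{"dr": [0,0,0.24],"linear": [0,0,0],"grip": 1},{"dr": [0,0,0.36],"linear": [0,0,0],"grip": 1},{"dr": [0,0,0.48],"linear": [0,0,0],"grip": 1},{"dr": [0,0,0.6],"linear": [0,0,0],"grip": 1},{"dr": [0,0,0.72],"linear": [0,0,0],"grip": 1},{"dr": [0,0,0.84],"linear": [0,0,0],"grip": 1},{"dr": [0,0,0.96],"linear": [0,0,0],"grip": 1},{"dr": [0,0,1.08],"linear": [0,0,0],"grip": 1},{"dr": [0,0,1.2],"linear": [0,0,0],"grip": 1},{"dr": [0,0,1.32],"linear": [0,0,0],"grip": 1},{"dr": [0,0,1.42],"linear": [0,0,0],"grip": 1}]}}

```text
time_s: 26.73
eef_pos: [0.6126, -0.0423, 0.0544]
orientation: [0.681, 0.732, -0.001, 0.0]
contact_force: [-13.3, -9.8, 12.7]
width: 0.0077
finger_force: 61.1
```

Call:
{"method": "carry_out", "body": {"moves": [{"dr": [0,0,0.1],"linear": [0,0,0],"grip": 1},{"dr": [0,0,0.18],"linear": [0,0,0],"grip": 1},{"dr": [0,0,0.23],"linear": [0,0,0],"grip": 1},{"dr": [0,0,0.25],"linear": [0,0,0],"grip": 1},{"dr": [0,0,0.25],"linear": [0,0,0],"grip": 1},{"dr": [0,0,0.25],"linear": [0,0,0],"grip": 1}]}}

```text
time_s: 27.23
eef_pos: [0.6123, -0.0424, 0.0544]
orientation: [0.765, 0.644, -0.001, 0.0]
contact_force: [-14.5, -10.3, 13.5]
width: 0.008
finger_force: 61.5
```

```bash
python3 -c "
from h import *
o=manip.get_obs();print(np.degrees(2*np.arctan2(o['orientation'][1],o['orientation'][0])),o['q'][5],o['wrist_torque'],o['contact_force'])"
```

```text
80.19500706052096 0.06248247644026341 [-1.85495793  2.47056956  0.43403971] [-14.52472131 -10.27174729  13.4779094 ]
```

Call:
{"method": "carry_out", "body": {"moves": [{"dr": [0,0,0],"linear": [0,0,0],"grip": 0.5},{"dr": [0,0,0],"linear": [0,0,0],"grip": 0.5},{"dr": [0,0,0],"linear": [0,0,0],"grip": 0.5},{"dr": [0,0,0],"linear": [0,0,-2],"grip": 0.5},{"dr": [0,0,0],"linear": [0,0,-5],"grip": 0.5},{"dr": [0,0,0],"linear": [0,0,-8],"grip": 0.5},{"dr": [0,0,0],"linear": [-2,0.1,-11],"grip": 0.5},{"dr": [0,0,0],"linear": [-6,0.2,-13],"grip": 0.5},{"dr": [0,0,0],"linear": [-10,0.3,-13],"grip": 0.5},{"dr": [0,0,0],"linear": [-12,0.4,-13],"grip": 0.5},{"dr": [0,0,0],"linear": [-12,0.4,-13],"grip": 0.5}]}}

```text
time_s: 28.15
eef_pos: [0.5961, -0.1635, 0.1838]
orientation: [0.766, 0.643, 0.0, 0.001]
contact_force: [0.5, -0.2, 0.3]
width: 0.0425
finger_force: 0.0
```

```bash
python3 lid.py; python3 -c "
from h import *
print(rel([.5841,-.2364,.1]))"
```

```text
28.2 [ 0.59634945 -0.16164214  0.18341073] [7.65715835e-01 6.43179003e-01 1.30677939e-04 1.18219758e-04]
plate +x (np.int64(16947), array([ 41.1, 238.4, 279.4])) -x (np.int64(14347), array([ 41. , 222.2, 273.9])) y+ (np.int64(2974), array([40.6, 41.7, 48.3])) y- (np.int64(2064), array([40.5, 41.4, 42.2]))
rim +x (np.int64(7744), array([ 41.6, 256.6, 273. ])) -x (np.int64(4734), array([ 41.2, 258.8, 277.8]))
fin L 627 ((1.2456650733947754, 95.6436996459961), (31.188690185546875, 8.939587593078613), 88.35850524902344) world [ 0.613 -0.044]
arm L 311 ((1.558436393737793, 94.24715423583984), (17.51945686340332, 28.11650848388672), 2.0563807487487793)
fin R 467 ((-2.4044017791748047, -99.16868591308594), (33.314964294433594, 8.901275634765625), 6.536565780639648) world [ 0.5813 -0.2363]
arm R 538 ((-12.790824890136719, -100.20006561279297), (53.556800842285156, 14.629815101623535), 11.147473335266113)
[-7.58  0.08  8.34]
```

Call:
{"method": "carry_out", "body": {"moves": [{"dr": [0,0,-0.12],"linear": [-1,0.1,0],"grip": 0.5},{"dr": [0,0,-0.24],"linear": [-2,0.1,0],"grip": 0.5},{"dr": [0,0,-0.36],"linear": [-3,0.1,1],"grip": 0.5},{"dr": [0,0,-0.48],"linear": [-4,0.1,2],"grip": 0.5},{"dr": [0,0,-0.6],"linear": [-5,0.1,3],"grip": 0.5},{"dr": [0,0,-0.72],"linear": [-6,0.1,4],"grip": 0.5},{"dr": [0,0,-0.84],"linear": [-7,0.1,5],"grip": 0.5},{"dr": [0,0,-0.96],"linear": [-7.7,0.1,6],"grip": 0.5},{"dr": [0,0,-1.08],"linear": [-7.7,0.1,7],"grip": 0.5},{"dr": [0,0,-1.2],"linear": [-7.7,0.1,8],"grip": 0.5},{"dr": [0,0,-1.32],"linear": [-7.7,0.1,8.3],"grip": 0.5},{"dr": [0,0,-1.44],"linear": [-7.7,0.1,8.3],"grip": 0.5}]}}

```text
time_s: 29.2
eef_pos: [0.5844, -0.2346, 0.0988]
orientation: [0.147, 0.989, 0.0, -0.001]
contact_force: [-0.3, 0.2, -0.2]
width: 0.0429
finger_force: 0.0
```

Call:
{"method": "carry_out", "body": {"moves": [{"dr": [0,0,-0.12],"linear": [0,0,0],"grip": 0.5},{"dr": [0,0,-0.24],"linear": [0,0,0],"grip": 0.5},{"dr": [0,0,-0.28],"linear": [0,0,0],"grip": 0.5},{"dr": [0,0,-0.28],"linear": [0,0,0],"grip": 0.5},{"dr": [0,0,-0.28],"linear": [0,0,0],"grip": 0.5}]}}

```text
time_s: 29.62
eef_pos: [0.5847, -0.2351, 0.1002]
orientation: [0.011, 1.0, 0.0, -0.0]
contact_force: [-0.6, 0.5, 0.1]
width: 0.0428
finger_force: 0.0
```

```bash
python3 lid.py; python3 -c "
from h import *
o=manip.get_obs();print(np.degrees(2*np.arctan2(o['orientation'][1],o['orientation'][0])),o['q'][5],rel([.5841,-.2364,.053]))"
```

```text
29.6667 [ 0.58470382 -0.23532269  0.10023259] [ 1.15956031e-02  9.99932764e-01  9.50827014e-05 -5.80717557e-06]
plate +x (np.int64(5691), array([40.7, 41.4, 42.2])) -x (np.int64(17043), array([ 40.9,  42.6, 190.8])) y+ (np.int64(3518), array([40.8, 41.7, 48.6])) y- (np.int64(12236), array([ 41.1, 140.2, 187.2]))
rim +x (np.int64(687), array([40.7, 41.4, 42.2])) -x (np.int64(2258), array([40.6, 41.5, 42.3]))
fin L 212 ((0.44039011001586914, 85.68218231201172), (8.527283668518066, 11.25617790222168), 0.5856360197067261) world [ 0.6108 -0.0538]
arm L 287 ((-0.5417609214782715, 92.74832916259766), (14.105799674987793, 26.837644577026367), 6.675646781921387)
fin R 982 ((-4.050016403198242, -99.93567657470703), (33.001853942871094, 8.951019287109375), 7.2034196853637695) world [ 0.5796 -0.2368]
arm R 1315 ((-15.137887954711914, -101.35494232177734), (49.981529235839844, 17.61269760131836), 7.355871677398682)
178.67121197776544 -1.9708163327923633 [ 0.06 -0.11  4.72]
```

Call:
{"method": "carry_out", "body": {"moves": [{"dr": [0,0,0],"linear": [0.1,-0.15,1.5],"grip": 0.5},{"dr": [0,0,0],"linear": [0.1,-0.15,3],"grip": 0.6},{"dr": [0,0,0],"linear": [0.1,-0.15,4.2],"grip": 0.6},{"dr": [0,0,0],"linear": [0.1,-0.15,4.6],"grip": 0.6},{"dr": [0,0,0],"linear": [0.1,-0.15,4.6],"grip": 0.6},{"dr": [0,0,0],"linear": [0.1,-0.15,4.6],"grip": 1},{"dr": [0,0,0],"linear": [0.1,-0.15,4.6],"grip": 1},{"dr": [0,0,0],"linear": [0.1,-0.15,4.6],"grip": 1},{"dr": [0,0,0],"linear": [0.1,-0.15,4.6],"grip": 1},{"dr": [0,0,0],"linear": [0.1,-0.15,4.6],"grip": 1}]}}

```text
time_s: 30.5
eef_pos: [0.5837, -0.2373, 0.0551]
orientation: [0.011, 1.0, 0.0, 0.0]
contact_force: [-0.7, 5.7, 5.1]
width: 0.0076
finger_force: 60.6
```

Call:
{"method": "carry_out", "body": {"moves": [{"dr": [0,0,0.12],"linear": [0,0,0],"grip": 1},{"dr": [0,0,0.24],"linear": [0,0,0],"grip": 1},{"dr": [0,0,0.36],"linear": [0,0,0],"grip": 1},{"dr": [0,0,0.48],"linear": [0,0,0],"grip": 1},{"dr": [0,0,0.6],"linear": [0,0,0],"grip": 1},{"dr": [0,0,0.72],"linear": [0,0,0],"grip": 1},{"dr": [0,0,0.84],"linear": [0,0,0],"grip": 1},{"dr": [0,0,0.96],"linear": [0,0,0],"grip": 1},{"dr": [0,0,1.08],"linear": [0,0,0],"grip": 1},{"dr": [0,0,1.2],"linear": [0,0,0],"grip": 1},{"dr": [0,0,1.32],"linear": [0,0,0],"grip": 1},{"dr": [0,0,1.42],"linear": [0,0,0],"grip": 1}]}}

```text
time_s: 31.5
eef_pos: [0.5834, -0.2377, 0.0551]
orientation: [0.662, 0.749, -0.0, 0.0]
contact_force: [-5.4, 2.2, 6.5]
width: 0.0076
finger_force: 60.9
```

Call:
{"method": "carry_out", "body": {"moves": [{"dr": [0,0,0.12],"linear": [0,0,0],"grip": 1},{"dr": [0,0,0.22],"linear": [0,0,0],"grip": 1},{"dr": [0,0,0.28],"linear": [0,0,0],"grip": 1},{"dr": [0,0,0.3],"linear": [0,0,0],"grip": 1},{"dr": [0,0,0.3],"linear": [0,0,0],"grip": 1},{"dr": [0,0,0.3],"linear": [0,0,0],"grip": 1}]}}

```text
time_s: 32.0
eef_pos: [0.5833, -0.2376, 0.0551]
orientation: [0.765, 0.644, -0.0, 0.0]
contact_force: [-7.0, 3.1, 8.3]
width: 0.0072
finger_force: 61.1
```

```bash
python3 -c "
from h import *
o=manip.get_obs();print(np.degrees(2*np.arctan2(o['orientation'][1],o['orientation'][0])),o['q'][5],o['wrist_torque'],o['contact_force'])"
```

```text
80.21685891812551 -0.2562800260230558 [0.45105646 1.09313915 0.45368376] [-6.95056473  3.12130359  8.28410682]
```

Call:
{"method": "carry_out", "body": {"moves": [{"dr": [0,0,0],"linear": [0,0,0],"grip": 0.5},{"dr": [0,0,0],"linear": [0,0,0],"grip": 0.5},{"dr": [0,0,0],"linear": [0,0,0],"grip": 0.5},{"dr": [0,0,0],"linear": [0,0,-3],"grip": 0.5},{"dr": [0,0,0],"linear": [0,0,-7],"grip": 0.4},{"dr": [0,0,0],"linear": [0,0,-11],"grip": 0.3},{"dr": [0,0,0],"linear": [-4,0.2,-14],"grip": 0.3},{"dr": [0,0,0],"linear": [-8,0.4,-15],"grip": 0.3},{"dr": [0,0,0],"linear": [-12,0.6,-15],"grip": 0.3},{"dr": [0,0,0],"linear": [-16,0.8,-15],"grip": 0.3},{"dr": [0,0,0],"linear": [-19,1,-15],"grip": 0.3},{"dr": [0,0,0],"linear": [-19,1,-15],"grip": 0.3}]}}

```text
time_s: 33.0
eef_pos: [0.5594, -0.4318, 0.2035]
orientation: [0.766, 0.643, -0.001, 0.0]
contact_force: [-0.5, 0.7, -1.0]
width: 0.06
finger_force: 0.0
```

```bash
python3 lid.py; cp pics/last.png pics/w11.png;cat > met.py <<'E'
from seg import *
c=cam("wrist");cv2.imwrite("pics/last.png",c["pixels"]);o=manip.get_obs();print(o["time_s"],o["eef_pos"],"yaw",np.degrees(2*np.arctan2(o['orientation'][1],o['orientation'][0])))
for l,z in [("meter",.006),("meter_grip",.04),("dock_seat",.006)]:
    for d in manip.landmark_of(c,l)[:2]: print(l,round(d["conf"],2),d["position"],at_z(c,d["position"],z).round(4),at_depth(c,d["position"]).round(4))
P=cloud(c,np.ones((480,640),bool));k=(P[:,0]>.48)&(P[:,0]<.64)&(P[:,1]>-.52)&(P[:,1]<-.28)
g=P[k&(P[:,2]>.0365)&(P[:,2]<.046)]
if len(g): print("handle top",len(g),g.mean(0).round(4),cv2.minAreaRect(g[:,:2].astype(np.float32)))
for r in manip.silhouettes(c,"meter")[:1]:
    Q=cloud(c,r["region"]);print(r["conf"],np.percentile(Q[:,2],[5,50,95]))
    d=Q[(Q[:,2]>.026)&(Q[:,2]<.0355)]
    print("head",cv2.minEnclosingCircle(d[:,:2].astype(np.float32)))
E
python3 met.py
```

```text
33.05 [ 0.55999324 -0.42927153  0.20344861] [ 7.65983504e-01  6.42860115e-01 -2.45808424e-04 -2.89492994e-04]
plate +x None -x None y+ None y- None
rim +x None -x None
33.1 [ 0.56047479 -0.42755432  0.20360334] yaw 80.08613236202116
meter 0.72 [294.2, 110.8] [ 0.5519 -0.3326  0.006 ] [ 0.5537 -0.3348  0.0334]
meter_grip 0.9 [313.3, 176.5] [ 0.56   -0.3912  0.04  ] [ 0.56   -0.3912  0.0397]
handle top 3503 [ 0.5622 -0.4095  0.039 ] ((0.5623293519020081, -0.4115234315395355), (0.027886299416422844, 0.11006344109773636), 6.661484241485596)
0.68 [0.02621311 0.03420872 0.04012715]
head ((0.5630687475204468, -0.3824792504310608), 0.07935358583927155)
```

View pics/w11.png

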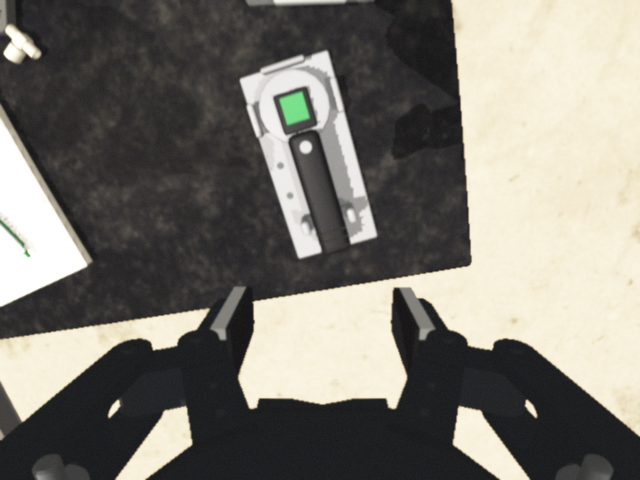

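Meter head is at (294,108) with its handle running down to (333,240); the heading is about 97°.

Call:
{"method": "carry_out", "body": {"moves": [{"dr": [0,0,-0.1],"linear": [1,-0.2,2],"grip": 0.2},{"dr": [0,0,-0.2],"linear": [2,-0.4,5],"grip": 0.2},{"dr": [0,0,-0.29],"linear": [3.2,-0.6,8],"grip": 0.2},{"dr": [0,0,-0.29],"linear": [3.2,-0.6,11],"grip": 0.2},{"dr": [0,0,-0.29],"linear": [3.2,-0.6,14],"grip": 0.2},{"dr": [0,0,-0.29],"linear": [3.2,-0.6,14],"grip": 0.2},{"dr": [0,0,-0.29],"linear": [3.2,-0.6,14],"grip": 0.2},{"dr": [0,0,-0.29],"linear": [3.2,-0.6,14],"grip": 0.2}]}}

```text
time_s: 33.97
eef_pos: [0.5614, -0.394, 0.0667]
orientation: [0.664, 0.748, 0.0, 0.001]
contact_force: [-0.3, -0.7, -0.0]
width: 0.0685
finger_force: 0.0
```

```bash
python3 met.py;  python3 -c "
from h import *
print(rel([.5602,-.3936,.013]))"
```

```text
34.0167 [ 0.56151366 -0.39427649  0.06711465] yaw 96.83620523620192
meter 0.91 [315.4, 154.3] [ 0.5516 -0.3341  0.006 ] [ 0.552  -0.3327  0.0339]
meter_grip 0.9 [314.0, 271.5] [ 0.5581 -0.3908  0.04  ] [ 0.5581 -0.391   0.0395]
handle top 8717 [ 0.5616 -0.4068  0.039 ] ((0.5625764727592468, -0.41168493032455444), (0.027704136446118355, 0.1107332855463028), 5.840176582336426)
0.56 [0.02636468 0.03375236 0.03997607]
head ((0.5579478740692139, -0.3831309676170349), 0.0799170657992363)
[ 0.08 -0.07  5.29]
```

Call:
{"method": "carry_out", "body": {"moves": [{"dr": [0,0,0.008],"linear": [0.05,-0.1,2],"grip": 0.3},{"dr": [0,0,0.008],"linear": [0.05,-0.1,4],"grip": 0.4},{"dr": [0,0,0.008],"linear": [0.05,-0.1,5.2],"grip": 0.45},{"dr": [0,0,0.008],"linear": [0.05,-0.1,5.4],"grip": 0.45},{"dr": [0,0,0.008],"linear": [0.05,-0.1,5.4],"grip": 0.45},{"dr": [0,0,0.008],"linear": [0.05,-0.1,5.4],"grip": 1},{"dr": [0,0,0.008],"linear": [0.05,-0.1,5.4],"grip": 1},{"dr": [0,0,0.008],"linear": [0.05,-0.1,5.4],"grip": 1},{"dr": [0,0,0.008],"linear": [0.05,-0.1,5.4],"grip": 1},{"dr": [0,0,0.008],"linear": [0.05,-0.1,5.4],"grip": 1}]}}

```text
time_s: 35.05
eef_pos: [0.5601, -0.394, 0.0119]
orientation: [0.667, 0.745, 0.0, 0.001]
contact_force: [-0.1, -0.0, 6.8]
width: 0.0272
finger_force: 60.7
```

```bash
python3 -c "
from h import *
o=manip.get_obs();print(o['eef_pos'],np.degrees(2*np.arctan2(o['orientation'][1],o['orientation'][0])),o['contact_force'],o['width'])"
```

```text
[ 0.56006897 -0.39399609  0.01190743] 96.36217682080591 [-5.44687435e-02 -6.57319991e-03  6.76776025e+00] 0.027178011822481436
```

Call:
{"method": "carry_out", "body": {"moves": [{"dr": [0,0,0],"linear": [0,0,-0.5],"grip": 1},{"dr": [0,0,0],"linear": [0,0,-1.5],"grip": 1},{"dr": [0,0,0],"linear": [0,0,-3.5],"grip": 1},{"dr": [0,0,0],"linear": [0,0,-6],"grip": 1},{"dr": [0,0,0],"linear": [0,0,-8.5],"grip": 1},{"dr": [0,0,0],"linear": [0,0,-10.5],"grip": 1},{"dr": [0,0,0],"linear": [0,0,-12],"grip": 1},{"dr": [0,0,0],"linear": [0,0,-12],"grip": 1},{"dr": [0,0,0],"linear": [0,0,-12],"grip": 1}]}}

```text
time_s: 35.8
eef_pos: [0.5595, -0.3936, 0.1307]
orientation: [0.667, 0.745, 0.0, 0.0]
contact_force: [0.1, 0.0, -3.9]
width: 0.0271
finger_force: 59.6
```

```bash
cat > mh.py <<'E'
from seg import *
c=cam("wrist");cv2.imwrite("pics/last.png",c["pixels"]);o=manip.get_obs();print(o["time_s"],o["width"],o["finger_force"],o["eef_pos"],o["contact_force"],o["orientation"])
Rm=R.from_quat(o["orientation"])
P=cloud(c,np.ones((480,640),bool));L=Rm.inv().apply(P-o["eef_pos"])*1000
k=(L[:,2]<-8)&(L[:,2]>-40)&(L[:,0]>20)&(L[:,0]<105)&(abs(L[:,1])<45)
A=L[k];print(len(A),np.percentile(A[:,2],[5,50,95]).round(1))
h=A[(A[:,2]>-20)&(A[:,2]<-13)];cir=cv2.minEnclosingCircle(h[:,:2].astype(np.float32));print("head",len(h),cir)
h=A[abs(A[:,2]-np.median(A[:,2]))<8]
d=A[np.hypot(A[:,0]-62,A[:,1])<32];f=np.linalg.lstsq(np.c_[h[:,:2],np.ones(len(h))],h[:,2],rcond=None)[0];print("headplane",f.round(3))
b=L[(L[:,2]<-20)&(L[:,2]>-40)&(L[:,0]>12)&(L[:,0]<40)&(abs(L[:,1])<13)]
if len(b)>50: print("bar",len(b),np.median(b,0),np.linalg.lstsq(np.c_[b[:,:2],np.ones(len(b))],b[:,2],rcond=None)[0].round(3))
E
python3 mh.py
```

```text
35.85 0.02715210797089192 59.594348073005676 [ 0.55909461 -0.39325481  0.12926027] [-0.7077281  -0.59962214 -3.85329609] [ 6.66803714e-01  7.45233174e-01 -4.05003997e-05 -5.67325972e-04]
25773 [-28.8 -18.  -15.8]
head 13391 ((59.89695358276367, 1.6021777391433716), 31.1572265625)
headplane [ 8.8000e-02 -1.0000e-03 -2.4634e+01]
bar 5298 [ 26.84102846   0.85029449 -28.34710366] [  0.138  -0.047 -31.348]
```

```bash
cat >> mh.py <<'E'
r=np.hypot(L[:,0]-60,L[:,1]-1.5);h=L[(r>19)&(r<29)&(L[:,2]>-22)&(L[:,2]<-9)&(L[:,0]>45)]
for _ in range(4):
    A=np.c_[h[:,:2],np.ones(len(h))];f=np.linalg.lstsq(A,h[:,2],rcond=None)[0];h=h[abs(A@f-h[:,2])<1.2]
print("ring",len(h),f.round(4),"tilt deg",np.degrees(f[:2]).round(2))
b=L[(L[:,2]<-26)&(L[:,2]>-31)&(L[:,0]>14)&(L[:,0]<34)&(abs(L[:,1]-1)<11)]
for _ in range(4):
    A=np.c_[b[:,:2],np.ones(len(b))];f=np.linalg.lstsq(A,b[:,2],rcond=None)[0];b=b[abs(A@f-b[:,2])<1]
print("bar2",len(b),f.round(4))
E
python3 mh.py | tail -2
```

```text
ring 8262 [ 6.00000e-04  2.00000e-03 -1.62266e+01] tilt deg [0.04 0.11]
bar2 2677 [ 9.30000e-03 -1.20000e-02 -2.83166e+01]
```

Call:
{"method": "carry_out", "body": {"moves": [{"dr": [0,0,0],"linear": [1,0.4,0],"grip": 1},{"dr": [0,0,0],"linear": [3,1.1,0],"grip": 1},{"dr": [0,0,0],"linear": [5.5,2,0],"grip": 1},{"dr": [0,0,0],"linear": [8,2.9,0],"grip": 1},{"dr": [0,0,0],"linear": [10.5,3.8,0],"grip": 1},{"dr": [0,0,0],"linear": [13,4.7,0],"grip": 1},{"dr": [0,0,0],"linear": [15.5,5.6,0],"grip": 1},{"dr": [0,0,0],"linear": [17.5,6.3,0],"grip": 1},{"dr": [0,0,0],"linear": [18.7,6.7,0],"grip": 1},{"dr": [0,0,0],"linear": [18.7,6.7,0],"grip": 1},{"dr": [0,0,0],"linear": [18.7,6.7,0],"grip": 1}]}}

```text
time_s: 36.82
eef_pos: [0.6052, -0.1998, 0.1296]
orientation: [0.666, 0.746, -0.0, -0.0]
contact_force: [-0.1, -0.9, -3.2]
width: 0.027
finger_force: 59.5
```

```bash
python3 mh.py; cp pics/last.png pics/w12.png;python3 -c "
from h import *
print(rel([.6048,-.199,.098]))"
```

```text
36.8667 0.02709302810719898 59.519367814064026 [ 0.60509886 -0.20042655  0.12976547] [-0.09309633 -0.22032642 -3.00206454] [ 6.66692683e-01  7.45332624e-01 -2.59131981e-04 -2.79252045e-04]
25973 [-27.3 -16.7 -14.4]
head 14044 ((61.023746490478516, 1.0705697536468506), 30.7351131439209)
headplane [  0.088   0.    -23.264]
bar 5337 [ 26.90655081   0.64057883 -26.89208645] [  0.092  -0.041 -28.866]
ring 8208 [-1.20000e-03  2.30000e-03 -1.53534e+01] tilt deg [-0.07  0.13]
bar2 2683 [-7.80000e-03 -3.30000e-03 -2.71393e+01]
[ 0.14 -0.01  3.18]
```

View pics/w12.png

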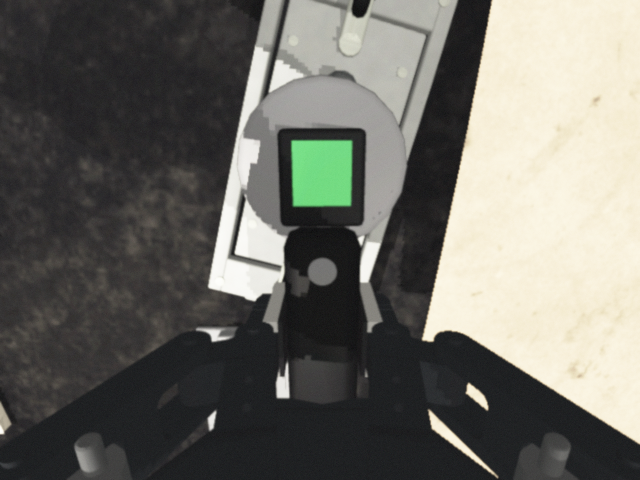

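The meter is level over the closed cover, head at (322,157). I'll lower it to 5 cm and hold.

Call:
{"method": "carry_out", "body": {"moves": [{"dr": [0,0,0],"linear": [0.1,0,1],"grip": 1},{"dr": [0,0,0],"linear": [0.1,0,2],"grip": 1},{"dr": [0,0,0],"linear": [0.1,0,2.8],"grip": 1},{"dr": [0,0,0],"linear": [0.1,0,3.1],"grip": 1},{"dr": [0,0,0],"linear": [0.1,0,3.1],"grip": 1},{"dr": [0,0,0],"linear": [0.1,0,3.1],"grip": 1},{"dr": [0,0,0],"linear": [0.1,0,3.1],"grip": 1},{"dr": [0,0,0],"linear": [0.1,0,3.1],"grip": 1}]}}

```text
time_s: 37.53
eef_pos: [0.6054, -0.1994, 0.0998]
orientation: [0.667, 0.745, 0.0, 0.0]
contact_force: [0.4, 0.3, -2.4]
width: 0.0271
finger_force: 59.5
```

```bash
python3 mh.py
```

```text
37.5833 0.027280303165625554 59.529619216918945 [ 0.60540356 -0.19930711  0.09981287] [-0.6779931   1.28828046 -2.16410733] [6.66781111e-01 7.45253525e-01 1.32736639e-04 3.39997153e-04]
25827 [-27.4 -16.8 -14.5]
head 13887 ((60.055397033691406, 1.1412148475646973), 30.977981567382812)
headplane [ 8.7000e-02  1.0000e-03 -2.3306e+01]
bar 5288 [ 26.64016117   0.52179917 -27.02668228] [  0.106  -0.04  -29.307]
ring 8225 [ 8.0000e-04  2.8000e-03 -1.5622e+01] tilt deg [0.05 0.16]
bar2 2711 [ 3.30000e-03 -6.80000e-03 -2.75496e+01]
```

Call:
{"method": "carry_out", "body": {"moves": [{"dr": [0,0,0],"linear": [0,0,0],"grip": 1},{"dr": [0,0,0],"linear": [0,0,0],"grip": 1},{"dr": [0,0,0],"linear": [0,0,0],"grip": 1},{"dr": [0,0,0],"linear": [0,0,0],"grip": 1},{"dr": [0,0,0],"linear": [0,0,0],"grip": 1},{"dr": [0,0,0],"linear": [0,0,0],"grip": 1},{"dr": [0,0,0],"linear": [0,0,0],"grip": 1},{"dr": [0,0,0],"linear": [0,0,0],"grip": 1},{"dr": [0,0,0],"linear": [0,0,0],"grip": 1},{"dr": [0,0,0],"linear": [0,0,0],"grip": 1},{"dr": [0,0,0],"linear": [0,0,0],"grip": 1},{"dr": [0,0,0],"linear": [0,0,0],"grip": 1}]}}

```text
time_s: 38.58
eef_pos: [0.6052, -0.1992, 0.0993]
orientation: [0.667, 0.745, 0.0, 0.0]
contact_force: [-0.4, 0.0, -2.2]
width: 0.0267
finger_force: 59.5
```

Call:
{"method": "carry_out", "body": {"moves": [{"dr": [0,0,0],"linear": [0,0,0],"grip": 1},{"dr": [0,0,0],"linear": [0,0,0],"grip": 1},{"dr": [0,0,0],"linear": [0,0,0],"grip": 1},{"dr": [0,0,0],"linear": [0,0,0],"grip": 1},{"dr": [0,0,0],"linear": [0,0,0],"grip": 1},{"dr": [0,0,0],"linear": [0,0,0],"grip": 1},{"dr": [0,0,0],"linear": [0,0,0],"grip": 1},{"dr": [0,0,0],"linear": [0,0,0],"grip": 1},{"dr": [0,0,0],"linear": [0,0,0],"grip": 1},{"dr": [0,0,0],"linear": [0,0,0],"grip": 1},{"dr": [0,0,0],"linear": [0,0,0],"grip": 1},{"dr": [0,0,0],"linear": [0,0,0],"grip": 1}]}}

```text
time_s: 39.58
eef_pos: [0.6052, -0.1992, 0.0993]
orientation: [0.667, 0.745, 0.0, 0.0]
contact_force: [-0.1, 0.4, -2.8]
width: 0.0276
finger_force: 59.5
```

Call:
{"method": "carry_out", "body": {"moves": [{"dr": [0,0,0],"linear": [0,0,0],"grip": 1},{"dr": [0,0,0],"linear": [0,0,0],"grip": 1},{"dr": [0,0,0],"linear": [0,0,0],"grip": 1},{"dr": [0,0,0],"linear": [0,0,0],"grip": 1},{"dr": [0,0,0],"linear": [0,0,0],"grip": 1},{"dr": [0,0,0],"linear": [0,0,0],"grip": 1},{"dr": [0,0,0],"linear": [0,0,0],"grip": 1},{"dr": [0,0,0],"linear": [0,0,0],"grip": 1},{"dr": [0,0,0],"linear": [0,0,0],"grip": 1},{"dr": [0,0,0],"linear": [0,0,0],"grip": 1},{"dr": [0,0,0],"linear": [0,0,0],"grip": 1},{"dr": [0,0,0],"linear": [0,0,0],"grip": 1}]}}

```text
time_s: 40.58
eef_pos: [0.6052, -0.1992, 0.0993]
orientation: [0.667, 0.745, -0.0, 0.0]
contact_force: [-0.2, -0.1, -3.1]
width: 0.0268
finger_force: 59.5
```

Call:
{"method": "carry_out", "body": {"moves": [{"dr": [0,0,0],"linear": [0,0,0],"grip": 1},{"dr": [0,0,0],"linear": [0,0,0],"grip": 1},{"dr": [0,0,0],"linear": [0,0,0],"grip": 1},{"dr": [0,0,0],"linear": [0,0,0],"grip": 1},{"dr": [0,0,0],"linear": [0,0,0],"grip": 1},{"dr": [0,0,0],"linear": [0,0,0],"grip": 1},{"dr": [0,0,0],"linear": [0,0,0],"grip": 1},{"dr": [0,0,0],"linear": [0,0,0],"grip": 1},{"dr": [0,0,0],"linear": [0,0,0],"grip": 1},{"dr": [0,0,0],"linear": [0,0,0],"grip": 1},{"dr": [0,0,0],"linear": [0,0,0],"grip": 1},{"dr": [0,0,0],"linear": [0,0,0],"grip": 1}]}}

```text
time_s: 41.58
eef_pos: [0.6052, -0.1992, 0.0993]
orientation: [0.667, 0.745, -0.0, 0.0]
contact_force: [0.3, -0.5, -2.5]
width: 0.0269
finger_force: 59.5
```

```bash
python3 mh.py
```

```text
41.6333 0.02680161783842857 59.53024864196777 [ 0.60519047 -0.19925541  0.09929115] [ 0.32646866  0.3648525  -1.58344694] [ 6.66805599e-01  7.45231704e-01 -1.44200920e-05  4.56625246e-07]
25831 [-27.4 -16.7 -14.5]
head 13870 ((59.9089469909668, 0.9449678063392639), 31.07949447631836)
headplane [  0.086   0.    -23.227]
bar 5295 [ 26.63450224   0.51676237 -27.01719302] [  0.106  -0.042 -29.291]
ring 8281 [ 1.1000e-03  3.2000e-03 -1.5654e+01] tilt deg [0.06 0.19]
bar2 2644 [ 1.70000e-03 -4.40000e-03 -2.74945e+01]
```

Call:
{"method": "carry_out", "body": {"moves": [{"dr": [0,0,0],"linear": [0,0,-1],"grip": 1},{"dr": [0,0,0],"linear": [0,0,-2.5],"grip": 1},{"dr": [0,0,0],"linear": [-1.5,-0.5,-3],"grip": 1},{"dr": [0,0,0],"linear": [-4,-1.4,-3],"grip": 1},{"dr": [0,0,0],"linear": [-7,-2.5,-3],"grip": 1},{"dr": [0,0,0],"linear": [-10,-3.5,-3],"grip": 1},{"dr": [0,0,0],"linear": [-13,-4.6,-3],"grip": 1},{"dr": [0,0,0],"linear": [-15.8,-5.6,-3],"grip": 1},{"dr": [0,0,0],"linear": [-17.8,-6.3,-3],"grip": 1},{"dr": [0,0,0],"linear": [-18.85,-6.64,-3],"grip": 1},{"dr": [0,0,0],"linear": [-18.85,-6.64,-3],"grip": 1},{"dr": [0,0,0],"linear": [-18.85,-6.64,-3],"grip": 1}]}}

```text
time_s: 42.63
eef_pos: [0.56, -0.3943, 0.13]
orientation: [0.667, 0.745, 0.0, 0.0]
contact_force: [-0.1, 0.0, -2.5]
width: 0.0269
finger_force: 59.5
```

Call:
{"method": "carry_out", "body": {"moves": [{"dr": [0,0,0],"linear": [0,0,1.5],"grip": 1},{"dr": [0,0,0],"linear": [0,0,4],"grip": 1},{"dr": [0,0,0],"linear": [0,0,6.5],"grip": 1},{"dr": [0,0,0],"linear": [0,0,8],"grip": 1},{"dr": [0,0,0],"linear": [0,0,8],"grip": 1},{"dr": [0,0,0],"linear": [0,0,8],"grip": 1},{"dr": [0,0,0],"linear": [0,0,8],"grip": 1}]}}

```text
time_s: 43.22
eef_pos: [0.5608, -0.394, 0.0507]
orientation: [0.667, 0.745, 0.0, 0.001]
contact_force: [1.1, -0.5, -2.9]
width: 0.0276
finger_force: 59.4
```

```bash
python3 mh.py; python3 -c "
from h import *
print(rel([.5601,-.394,.013]))"
```

```text
43.2667 0.0270275769692485 59.39445197582245 [ 0.56087351 -0.39417435  0.0511016 ] [ 0.79437457  0.70806537 -2.79309079] [6.66661641e-01 7.45359633e-01 9.59723605e-05 1.12465852e-03]
25849 [-27.1 -16.4 -14.2]
head 14435 ((60.26429748535156, 0.487397164106369), 31.127674102783203)
headplane [ 8.7000e-02  1.0000e-03 -2.2921e+01]
bar 5284 [ 26.60804967   0.46193905 -26.65857658] [  0.091  -0.039 -28.626]
ring 8232 [-1.90000e-03  4.10000e-03 -1.50813e+01] tilt deg [-0.11  0.24]
bar2 2594 [-6.60000e-03 -2.90000e-03 -2.69949e+01]
[ 0.03 -0.08  3.81]
```

Descend slowly, with 4 mm of play all round.

Call:
{"method": "carry_out", "body": {"moves": [{"dr": [0,0,0],"linear": [0,-0.07,1.2],"grip": 1},{"dr": [0,0,0],"linear": [0,-0.07,2.4],"grip": 1},{"dr": [0,0,0],"linear": [0,-0.07,3],"grip": 1},{"dr": [0,0,0],"linear": [0,-0.07,3.4],"grip": 1},{"dr": [0,0,0],"linear": [0,-0.07,3.7],"grip": 1},{"dr": [0,0,0],"linear": [0,-0.07,3.7],"grip": 1},{"dr": [0,0,0],"linear": [0,-0.07,3.7],"grip": 1}]}}

```text
time_s: 43.85
eef_pos: [0.5595, -0.3941, 0.0124]
orientation: [0.667, 0.745, 0.0, 0.0]
contact_force: [-0.4, 0.1, -2.4]
width: 0.0271
finger_force: 59.5
```

Call:
{"method": "carry_out", "body": {"moves": [{"dr": [0,0,0],"linear": [0,0,0.1],"grip": 1},{"dr": [0,0,0],"linear": [0,0,0.2],"grip": 1},{"dr": [0,0,0],"linear": [0,0,0.2],"grip": 1},{"dr": [0,0,0],"linear": [0,0,0.2],"grip": 1}]}}

```text
time_s: 44.18
eef_pos: [0.5596, -0.3942, 0.0119]
orientation: [0.667, 0.745, 0.0, 0.0]
contact_force: [-7.4, 5.2, 13.3]
width: 0.0274
finger_force: 61.5
```

Seated. Release and retreat upward.

Call:
{"method": "carry_out", "body": {"moves": [{"dr": [0,0,0],"linear": [0,0,0],"grip": 0.45},{"dr": [0,0,0],"linear": [0,0,0],"grip": 0.4},{"dr": [0,0,0],"linear": [0,0,0],"grip": 0.4},{"dr": [0,0,0],"linear": [0,0,-1],"grip": 0.4},{"dr": [0,0,0],"linear": [0,0,-4],"grip": 0.4},{"dr": [0,0,0],"linear": [0,0,-8],"grip": 0.4},{"dr": [0,0,0],"linear": [-1,-3,-12],"grip": 0.4},{"dr": [0,0,0],"linear": [-2,-6,-16],"grip": 0.4},{"dr": [0,0,0],"linear": [-2,-8,-20],"grip": 0.4},{"dr": [0,0,0],"linear": [-2,-9,-24],"grip": 0.4},{"dr": [0,0,0],"linear": [-2,-9,-26],"grip": 0.4},{"dr": [0,0,0],"linear": [-2,-9,-26],"grip": 0.4}]}}

```text
time_s: 45.18
eef_pos: [0.4718, -0.4252, 0.2805]
orientation: [0.667, 0.745, -0.0, 0.006]
contact_force: [0.2, -1.6, 1.3]
width: 0.0514
finger_force: 0.0
```

```bash
python3 met.py; cp pics/last.png pics/w13.png; python3 lid.py; cp pics/last.png pics/w13.png
```

```text
45.2333 [ 0.47220798 -0.42475981  0.27642771] yaw 96.30897252573253
meter 0.95 [397.4, 124.2] [ 0.5509 -0.3337  0.006 ] [ 0.5452 -0.3351  0.033 ]
meter_grip 0.7 [401.1, 182.1] [ 0.5578 -0.3947  0.04  ] [ 0.558  -0.3948  0.0391]
handle top 2213 [ 0.5617 -0.4097  0.039 ] ((0.5619017481803894, -0.41160470247268677), (0.02766648307442665, 0.10895010083913803), 6.870807647705078)
0.68 [0.02565888 0.0338649  0.04019625]
head ((0.553307831287384, -0.38297608494758606), 0.07915480434894562)
45.4833 [ 0.47214988 -0.42348924  0.26882964] [ 6.66670406e-01  7.45351861e-01  5.79036294e-05 -1.08104108e-03]
plate +x (np.int64(281), array([40.4, 41.4, 42.7])) -x None y+ None y- (np.int64(395), array([40.4, 41.5, 42.8]))
rim +x (np.int64(125), array([40.4, 41.5, 42.4])) -x None
fin R 404 ((0.5477256774902344, -97.10380554199219), (31.459068298339844, 9.955272674560547), 89.56824493408203) world [ 0.5845 -0.2347]
arm R 165 ((-4.1340413093566895, -96.89042663574219), (12.555865287780762, 32.69138717651367), 20.427248001098633)
```

View pics/w13.png

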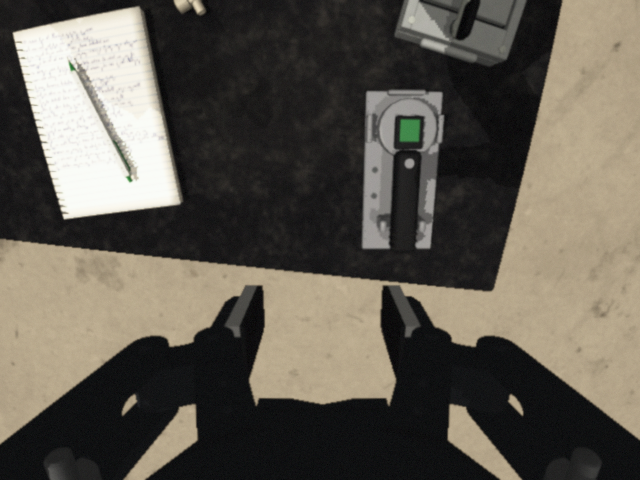

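The meter is back in its dock (head at (409,128)) at its original pose. One last check for stray discs before I hand in.

```bash
python3 - <<'E'
from seg import *
c=cam("top");print([(round(d["conf"],2),np.round(d["position"]),at_depth(c,d["position"]).round(3)) for d in manip.silhouettes(c,"disc_a_mid")])
a=c["pixels"];cv2.imwrite("pics/end.png",a)
E
```

```text
[]
```

View pics/end.png

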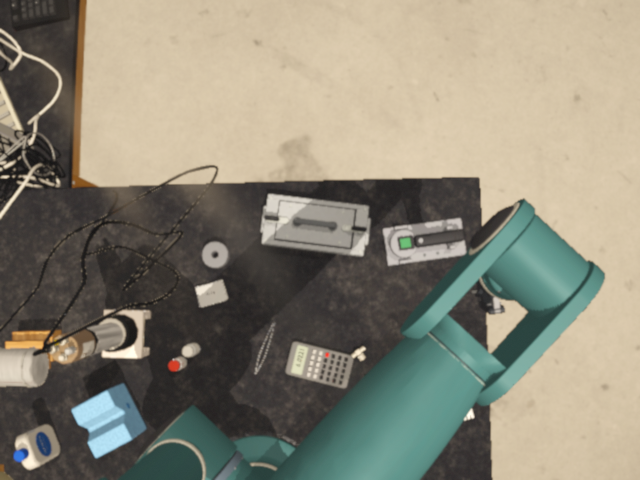

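The cover is on with both buttons across it at (272,215) and (360,230). The meter is docked at (405,241), and no discs are left on the bench.

```bash
python3 -c "
from rig import manip
print(manip.close_job())"
```

```text
the job is handed in; nothing more can be done
None
```

I put all three discs in pockets, seated the cover and turned both turnbuttons across it, held the meter level about 5 cm over the cover for 4 s, returned it to its dock, and handed the job in at about 45 s; no verdict was shown.

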